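Snap the counter tools into the sprung clip rack

TASK

Put the two loose counter tools away in the sloping clip rack: snap the scoop sideways into the middle clips and the flat paddle into the left clips, handle fully home and head end up the slope. The clips are mounted on springs and sink away under your push, so keep pressing squarely until the handle snaps in, but do not drive the clips down onto their stops. Leave the hammer in its clips and everything else on the counter where it is.

Things in the scene. Friction and masses are not known exactly. Their poses are not given: they have to be found in the camera images.
- scoop: Loose serving scoop, 196 mm long: round wooden handle and a flat-bottomed open steel tray as head (62 x 48 mm, 30 mm high, 66 to 128 mm ahead of the origin). Origin: on the underside, 14 mm below the middle of the handle; x along the handle toward the head, z out of the upper side. About 0.14 kg. 
- scoop_mid (a point): Scoop: Middle of the handle, on its axis (14 mm above the counter when lying); axes as the tool's. Handle: round, wood, 20 mm diameter, free for 54 mm either side of here, between a 28 mm wide butt knob (-x, ends 68 mm from here) and a 25 mm wide steel ferrule (+x). Centre of mass within 25 mm of here. Grip here, across the handle: the clips take it 28 to 42 mm either side.
- scoop_head (a point): Point on the scoop's handle axis line 95 mm ahead of the handle's middle, in the head.
- paddle: Loose paddle, 196 mm long: the same handle and a thin flat steel blade as head (50 x 44 mm, 3.5 mm thick, in the plane of the underside, 78 to 128 mm ahead of the origin). Origin: on the underside, 14 mm below the middle of the handle; x along the handle toward the head, z out of the upper side. About 0.14 kg. 
- paddle_mid (a point): Paddle: Middle of the handle, on its axis (14 mm above the counter when lying); axes as the tool's. Handle: round, wood, 20 mm diameter, free for 54 mm either side of here, between a 28 mm wide butt knob (-x, ends 68 mm from here) and a 25 mm wide steel ferrule (+x). Centre of mass within 25 mm of here. Grip here, across the handle: the clips take it 28 to 42 mm either side.
- paddle_head (a point): Point on the paddle's handle axis line 95 mm ahead of the handle's middle, over the blade.
- rack: Fixed wooden rack, 270 mm wide; its board, 170 mm long, rises at 35 degrees away from the robot to 113 mm. Origin: on the counter under the board's centre; x from low front to high back, y left. Three places side by side, 85 mm apart. Each has two steel spring clips in line up the slope, 14 mm wide, with a 56 mm gap between for the gripper; mouth flared from 14 mm to about 36 mm.
- slot_middle (a point): Middle place (empty), for the scoop. Origin: middle of the axis a seated handle takes; x up the slope along that axis, away from the robot, y to the left, z squarely out of the board (a handle goes in sideways, along -z). Sinks with its carrier. The carrier plate's top is 22 mm below this axis between the clips; the jaws reach 20 mm above it and 25 mm to each side.
- slot_left (a point): Left place (+y, empty), for the paddle. Origin: middle of the axis a seated handle takes; x up the slope along that axis, away from the robot, y to the left, z squarely out of the board (a handle goes in sideways, along -z). Sinks with its carrier. The carrier plate's top is 22 mm below this axis between the clips; the jaws reach 20 mm above it and 25 mm to each side.
- clip_middle (a joint): How far the middle place's carrier has sunk toward the board, m: 0 at rest, stop at 0.028, must stay under 0.0265. Its spring starts at 4 N and adds 0.8 N per mm. A handle meets the lips about 16 mm before its seat and snaps through at roughly 17 N (15 to 22), with the carrier sunk about 18 mm; then the force drops by some 10 N, the handle is home and the carrier springs back to it.
- clip_left (a joint): The same for the left place's carrier.
- hammer: Small hammer with the same handle, already snapped into the right place of the rack. Origin: 14 mm below the middle of its handle.
- oval_tin: Oval sweet tin, 78 x 64 x 20 mm, lying on the counter in front of the rack. Origin: centre of underside.
- packet: Flat packet of sweets, 52 x 82 x 18 mm, lying behind the tools. Origin: centre of underside.
- tongs: Spring tongs, 158 x 34 x 17 mm, fixed, lying at the left. Origin: centre of underside.
- jar: Glass sweet jar with slanted mouth, 182 x 141 x 179 mm, fixed, at the back far left. Origin: centre of underside.
- mug: White mug with a blue leaf pattern, 85 mm wide, 94 mm high, fixed, at the back. Origin: centre of underside.

How it is judged (in metres and radians):
At the end, for the whole second after the job is handed in: Scoop seated in the middle clips, paddle in the left: handle middle within 14 mm along the place and 4 mm of the seated axis across and in depth, aligned within 0.12 rad, head up the slope, at rest; hammer within 10 mm of its start (x of scoop_mid in the frame of slot_middle between -0.014 and 0.014 m and y of scoop_mid in the frame of slot_middle between -0.004 and 0.004 m and z of scoop_mid in the frame of slot_middle between -0.004 and 0.004 m and x of scoop_head in the frame of slot_middle above 0.05 m and angle between the x axis of scoop and the x axis of slot_middle, either way round below 0.12 rad and linear speed of each of scoop, paddle below 0.02 m/s and x of paddle_mid in the frame of slot_left between -0.014 and 0.014 m and y of paddle_mid in the frame of slot_left between -0.004 and 0.004 m and z of paddle_mid in the frame of slot_left between -0.004 and 0.004 m and x of paddle_head in the frame of slot_left above 0.05 m and angle between the x axis of paddle and the x axis of slot_left, either way round below 0.12 rad and distance of hammer from where it was at the start of the episode below 0.01 m); the robot touches nothing.
It fails at once if a clip carrier is driven down onto its stop (past 26.5 mm) (value of joint any of clip_left, clip_middle above 0.0265 m).
It fails at once if the hammer, the oval tin or the packet is moved more than 25 mm (distance of any of hammer, oval_tin, packet from where it was at the start of the episode above 0.025 m).
It also fails if it takes over 54 s, if anything falls off the work surface, if the arm or the gripper's body presses on something with over 40 N, if the wrist force passes 120 N, or if a joint passes its speed limit or range.

ROBOT

A 6-joint arm with a two-finger parallel gripper is mounted at the origin on a cart in front of the work surface, level with it; the furniture and walls round the work are solid. World frame = base frame: x ahead of the robot, y to its left, z up, the work surface at z = 0. Lengths are in m, angles in degrees, forces in N, time in s.
With the tool pointing down it reaches from about 0.25 to 0.725 m from the base axis. Payload 9.7 kg.
Tool frame: the origin (TCP) lies on the mounting face of the last link; the fingertips stand 173 mm ahead of it and the grasp point (between the pads) lies 155 mm ahead of it; z points along the fingers, y is the line along which they close (so a half turn about z gives the same grasp; the last joint's range is limited). The gripper opens to 85 mm and grips with 20 to 120 N. Pads are 22 mm wide; open, the fingers measure 114 mm over their backs; the gripper's body (76 mm by 85 mm) begins 54 mm behind the grasp point. The pads swing forward as they close: fully open they stand 13 mm farther back than shut.
Start: joints at [76.146, 4.979, 10.078, 95.1, 0, 90], TCP at [0.132, 0.534, 0.405] pointing down, gripper open.
Joint ranges: [-179.16, 179.16], [-48.56, 103.87], [-65.8, 70.77], [-126.05, 130.52], [-82.76, 87.17], [-180, 180]. Speed limits (degrees/s): [127.2, 127.2, 147.25, 180, 180, 180].

INTERFACE

Orientations are given as [roll, pitch, yaw] about the fixed x, y, z axes, in that order (R = Rz(yaw) Ry(pitch) Rx(roll)).
In Python, from workcell import bot, camera, camera_model, outline_of, pinpoint gives the robot as it stands.
- The arm moves only by the tool move_arm, never from a script. Its arguments are lists of equal length, an entry for each row: "jaw": the closure, from 0 (fully open) to 1 (shut); "delta_pos": the shift along the world's x, y, z in m, a list of three; "yaw": the turn about the world's z in rad. In form: {"jaw": [jaw, ...], "delta_pos": [[dx, dy, dz], ...], "yaw": [yaw, ...]}. A call has 1 to 10 rows; each row shifts and turns the commanded pose from where the row before left it; what a row does not reach is not made up. A row lasts 1/12 s, in which the tool goes at most 41.7 mm and 7.16 degrees, less where a joint would pass 70% of its speed; a pose out of reach is approached as far as the arm can. A call with a gripper value outside its range is refused whole. The fingers move at their own pace and stop on an object; "force" is the grip in N (left out, the last holds). Time passes only in rows, so rows that do not move let the fingers close. It gives the time, the measured TCP pose, the force, the opening and the grip force at its end, in the units of the state.
- bot.get_obs(): the state, without advancing time (a new reading comes with each control period).
- camera(name): name is "scene" or "side" or "wrist"; returns the picture (384x512x3 uint8, red, green, blue); there is no depth.
- camera_model(name): a dict with "fx", "fy", "cx", "cy" (pixels), "k1" (the pictures are not rectified: a ray, as slopes to the right and down, at radius r is drawn at 1 + k1 r^2 times it, then the intrinsics apply), "R" (3x3) and "t" (3): a world point X has camera coordinates R X + t. Camera axes: x right, y down, z forward; pixel columns grow to the right and rows downward; lengths in m; the calibration is good to about 2 mm. A picture is of the moment at which its call begins: read the wrist's pose just before it. camera_model takes no time and is no camera call; for the wrist camera it gives the pose at the moment of the call.
- bot.job_done(): hands the job in; it is judged then, once.
Trained networks look in the newest picture that a camera, given by its name, has taken for a name from the list of things; names that differ only in an ending like _2 or _b are one class to them, and where a whole thing is asked for, a point or a joint stands for the part that bears it (a point fixed in the world has none). Each returns a list of dicts, best first, with "confidence" (0 to 1); they miss things now and then, are a little off and sometimes report something else, mostly with a low value. They report only what shows in the picture. A call takes as long as a camera call.
- outline_of(camera, thing): "mask" (384x512 bool, what is visible of it) and "xy" ([column, row] in pixels, amid what is visible of it).
- pinpoint(camera, thing): "xy" ([column, row] in pixels: a listed point, or the origin of a listed thing).
The state is a dict: "time": time; "q": joint angles; "qd": joint speeds; "joint_efforts": joint torques, N m; "ee_pos": TCP position; "tcp_rot": TCP orientation; "wrist_force": force on the tool from outside, world axes, zero at the start; "torque": the same for the moment, N m; "opening": finger opening in m; "grasp_force": force on a finger pad.
Only numpy, scipy, OpenCV 4.12 (cv2) and the standard library are available. Lean on these libraries where they do the work, as an engineer would, in place of code of your own. Each camera call takes 0.05 s, during which the arm holds its last target. There are 200 camera calls.

## Working session

There is one attempt and no reset: what is moved stays moved. The work goes in short steps, Python scripts to look and compute and a tool call to move; the robot and the scene stay as the last step left them, time stands still between calls to the robot, and variables do not carry over. Pictures are saved under pics/ and viewed, at most 10 in all, crops included, and the job is handed in when it is done.

Besides the shell and the picture viewer there is one more tool, called after "Emit:" as a command line: name --pt "numbers of a row" for each row, then --argument value for the rest. move_arm: Moves the arm, as the interface text tells. Its arguments: {"type":"object","properties":{"jaw":{"type":"array"},"delta_pos":{"type":"array"},"yaw":{"type":"array"},"force":{"type":"number"}},"required":["jaw","delta_pos","yaw"]}

```bash
mkdir -p pics
cat > h.py <<'E'
import numpy as np, cv2
from workcell import bot, camera, camera_model, outline_of, pinpoint
def ray(m,uv):
    d=np.array([(uv[0]-m['cx'])/m['fx'],(uv[1]-m['cy'])/m['fy']]);s=d.copy()
    for _ in range(20): s=d/(1+m['k1']*(s@s))
    R=np.array(m['R']);return -R.T@np.array(m['t']), R.T@np.array([s[0],s[1],1.])
def onz(m,uv,z):
    c,d=ray(m,uv);return c+d*(z-c[2])/d[2]
def proj(m,X):
    c=np.array(m['R'])@np.array(X)+np.array(m['t']);s=c[:2]/c[2];s=s*(1+m['k1']*(s@s))
    return [m['fx']*s[0]+m['cx'],m['fy']*s[1]+m['cy']]
def tri(l):
    A=np.zeros((3,3));b=np.zeros(3)
    for m,uv in l:
        c,d=ray(m,uv);d=d/np.linalg.norm(d);P=np.eye(3)-np.outer(d,d);A+=P;b+=P@c
    return np.linalg.solve(A,b)
def pp(cam,n):
    r=pinpoint(cam,n);return (r[0]['xy'],r[0]['confidence']) if r else (None,0)
def snap(cam,f,s=1):
    im=camera(cam);cv2.imwrite('pics/'+f,cv2.cvtColor(im,cv2.COLOR_RGB2BGR));return im
E
python3 - <<'E'
from h import *
a=snap('scene','a0.png');b=snap('side','b0.png')
o=bot.get_obs();print(o)
for n in ['scoop_mid','scoop_head','paddle_mid','paddle_head','slot_middle','slot_left','rack','hammer','oval_tin','packet','tongs','mug','jar']:
    l=[];s=''
    for c in ['scene','side']:
        m=camera_model(c);uv,cf=pp(c,n);s+=f' {c} {None if uv is None else np.round(uv,1)} {cf:.2f}'
        if uv is not None and cf>.3:l.append((m,uv))
    print(n,s,np.round(tri(l),4) if len(l)>1 else '', [np.round(onz(m,u,.014),4) for m,u in l])
c=np.vstack([a,b]);im=cv2.resize(np.hstack([a,b]),(800,300))
cv2.imwrite('pics/ab0.png',im[:,:,::-1])
E
```

```text
{'time': 0.1, 'q': array([ 7.61469654e+01,  5.00913736e+00,  1.00390307e+01,  9.51002988e+01,
       -1.98342446e-03,  9.00007572e+01]), 'qd': array([-0.01303847, -0.13271735,  0.06798951, -0.01745373,  0.06046518,
       -0.0720017 ]), 'joint_efforts': array([-8.72327405e-05, -5.21563947e+01,  4.65652514e+01,  1.61997689e-02,
       -1.31413426e-04, -2.39860025e-07]), 'ee_pos': array([0.13169233, 0.53400464, 0.40404276]), 'tcp_rot': array([-1.79929595e+02,  1.98435345e-03,  1.66146211e+02]), 'wrist_force': array([0.23383155, 0.43573269, 0.03702755]), 'torque': array([0.04511648, 0.00628586, 0.01520332]), 'grasp_force': 0.0, 'opening': 0.08538872115094828}
scoop_mid  scene [287.  223.6] 0.67 side [249.1 236.2] 0.92 [0.4442 0.2089 0.0043] [array([0.4403, 0.2187, 0.014 ]), array([0.4337, 0.2006, 0.014 ])]
scoop_head  scene [254.6 218.5] 0.77 side [255.5 210.7] 0.85 [0.5247 0.2632 0.0151] [array([0.5265, 0.2617, 0.014 ]), array([0.5252, 0.2638, 0.014 ])]
paddle_mid  scene [282.3 247.1] 0.93 side [214.4 223.2] 0.59 [0.3864 0.3121 0.0152] [array([0.3779, 0.3143, 0.014 ]), array([0.3953, 0
[... 753 characters left out ...]
, 0.3855, 0.014 ])]
oval_tin  scene None 0.00 side [286.4 260.3] 0.81  [array([0.444 , 0.0581, 0.014 ])]
packet  scene [225.8 207.3] 0.84 side [287.  194.3] 0.59 [ 0.6656  0.2523 -0.0036] [array([0.6363, 0.2747, 0.014 ]), array([0.6553, 0.2426, 0.014 ])]
tongs  scene [246.1 294.7] 0.67 side [166.5 209.6] 0.51 [ 3.332e-01  4.897e-01 -4.000e-04] [array([0.324 , 0.4999, 0.014 ]), array([0.3247, 0.4753, 0.014 ])]
mug  scene [190.5 225.2] 0.92 side [252.6 173. ] 0.61 [0.6498 0.4047 0.0091] [array([0.6334, 0.4119, 0.014 ]), array([0.6535, 0.4054, 0.014 ])]
jar  scene [153.  277.6] 0.83 side [188.3 167.6] 0.84 [0.5188 0.6053 0.0083] [array([0.5172, 0.6078, 0.014 ]), array([0.5111, 0.5962, 0.014 ])]
```

View pics/a0.png

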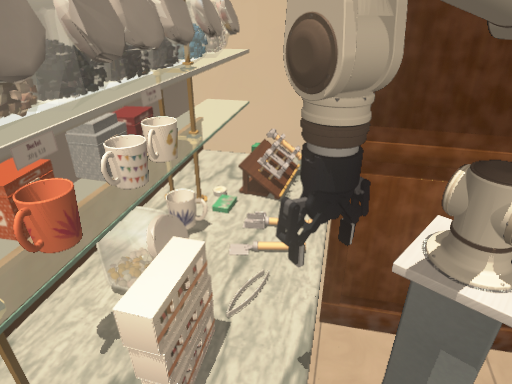

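View pics/b0.png

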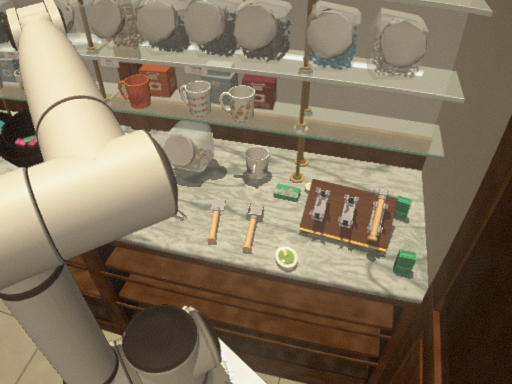

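Emit:
move_arm --jaw '[0, 0, 0, 0, 0, 0, 0, 0, 0]' --pt "0.029 -0.026 0" --pt "0.029 -0.026 0" --pt "0.029 -0.026 0" --pt "0.029 -0.026 0" --pt "0.029 -0.026 0" --pt "0.029 -0.026 0" --pt "0.029 -0.026 0" --pt "0.029 -0.026 0" --pt "0 0 0" --yaw '[0.1, 0.1, 0.1, 0.1, 0.1, 0.1, 0.1, 0.1, 0]'

```text
time: 2.15
ee_pos: [0.3672, 0.3223, 0.4047]
tcp_rot: [-179.9, 0.0, -147.8]
wrist_force: [-0.7, 0.4, -0.2]
opening: 0.0857
grasp_force: 0.0
```

```bash
cat > meas.py <<'E'
from h import *
import sys
def run(names,fn,cams=('wrist',)):
    o=bot.get_obs();print('t',o['time'],'q',np.round(o['q'],1),'tcp',np.round(o['ee_pos'],4),np.round(o['tcp_rot'],1),'F',np.round(o['wrist_force'],1),'op',round(o['opening'],4),round(o['grasp_force'],1))
    mm={}
    for c in cams: mm[c]=camera_model(c); snap(c,fn+c+'.png')
    for n in names:
        for c in cams:
            uv,cf=pp(c,n)
            if uv is not None: print(n,c,np.round(uv,1),round(cf,2),'z14',np.round(onz(mm[c],uv,.014),4),'z118',np.round(onz(mm[c],uv,.118),4))
            else: print(n,c,None)
    return mm
E
python3 -c "
from meas import *
run(['scoop_mid','scoop_head','paddle_mid','paddle_head','slot_middle','slot_left','hammer'],'w1')"
```

```text
t 2.15 q [41.3 -3.4  1.6 95.  -0.1  9.1] tcp [0.3672 0.3223 0.4047] [-179.9    0.  -147.8] F [-0.7  0.4 -0.2] op 0.0857 0.0
scoop_mid wrist [137.5 169.4] 0.96 z14 [0.443  0.2109 0.014 ] z118 [0.4046 0.2324 0.118 ]
scoop_head wrist None
paddle_mid wrist [245.3 176.9] 0.57 z14 [0.3877 0.3142 0.014 ] z118 [0.3653 0.306  0.118 ]
paddle_head wrist [256.6 255.3] 0.77 z14 [0.4601 0.374  0.014 ] z118 [0.4168 0.3485 0.118 ]
slot_middle wrist None
slot_left wrist None
hammer wrist None
```

View pics/w1wrist.png

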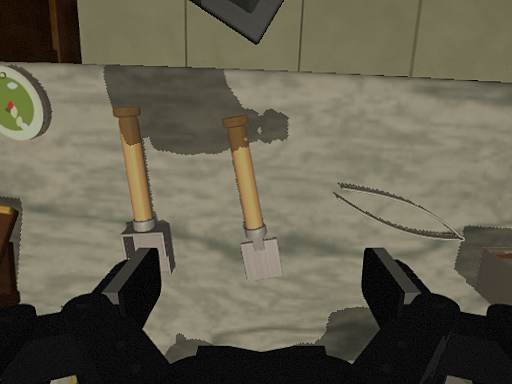

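```bash
python3 -c "
from h import *
s=camera_model('scene');d=camera_model('side')
for a,b in [((248,101),(440,150)),((248,51),(462,98)),((248,101),(440,128)),((190,60),(303,125))]: 
  X=tri([(s,a),(d,b)]);print(X,proj(s,X),proj(d,X))
for m in (s,d): print(-np.array(m['R']).T@np.array(m['t']))
w=camera_model('wrist');print('wc',-np.array(w['R']).T@np.array(w['t']),np.array(w['R'])[2])
for n,k,f in [('scoop',(126.5,108),(144,226)),('paddle',(235,117),(256,234))]:
  a=onz(w,k,.014);b=onz(w,f,.014);print(n,a,b,(a+b)/2,np.linalg.norm(b-a),np.degrees(np.arctan2(*(b-a)[1::-1])))
"
```

```text
[ 0.92692884 -0.11444919  0.23485412] [np.float64(246.8927498373346), np.float64(99.11628230951958)] [np.float64(439.2852519475492), np.float64(152.78072860407397)]
[ 0.92980352 -0.12416245  0.41907616] [np.float64(247.47450534080008), np.float64(49.888128044999576)] [np.float64(461.70643072896496), np.float64(99.63368245626444)]
[ 0.92671542 -0.09447676  0.26716172] [np.float64(243.21465330701815), np.float64(91.69011105459573)] [np.float64(436.27268898962063), np.float64(141.18655463732472)]
[0.71337666 0.25009273 0.36233625] [np.float64(208.64719331641194), np.float64(86.80882347063306)] [np.float64(303.77374792663255), np.float64(95.30634940969247)]
[-0.08749751  0.90016518  0.55741211]
[-0.1236457  -0.3860228   0.93559932]
wc [0.30531381 0.29032742 0.37492474] [ 0.22731697  0.14270661 -0.96330775]
scoop [0.38579761 0.17661495 0.014     ] [0.49263846 0.25124015 0.014     ] [0.43921803 0.21392755 0.014     ] 0.13032224441969725 34.93316965131969
paddle [0.33423927 0.27688831 0.014     ] [0.43321668 0.36405067 0.014     ] [0.38372797 0.32046949 0.014     ] 0.1318855799795539 41.36807527772468
```

Emit:
move_arm --jaw '[0, 0, 0, 0, 0, 0, 0, 0, 0, 0]' --pt "0.02 -0.03 0" --pt "0.02 -0.03 0" --pt "0.02 -0.03 0" --pt "0.02 -0.03 0" --pt "0.02 -0.03 0" --pt "0.02 -0.03 0" --pt "0.02 -0.03 0" --pt "0.02 -0.03 0" --pt "0.02 -0.03 0" --pt "0 0 0" --yaw '[0, 0, 0, 0, 0, 0, 0, 0, 0, 0]'

```text
time: 3.38
ee_pos: [0.5459, 0.0528, 0.4038]
tcp_rot: [-179.9, -0.0, -148.2]
wrist_force: [1.2, 0.8, -0.6]
opening: 0.0853
grasp_force: 0.0
```

```bash
python3 -c "
from meas import *
run(['rack','slot_middle','slot_left','hammer','oval_tin'],'w2')"
```

```text
t 3.3833 q [  5.5   4.8   9.7  95.   -0.1 -26.3] tcp [0.5459 0.0528 0.4038] [-179.9   -0.  -148.2] F [ 1.2  0.8 -0.6] op 0.0853 0.0
rack wrist [176.6 244. ] 0.56 z14 [0.6747 0.018  0.014 ] z118 [0.6208 0.0176 0.118 ]
slot_middle wrist [320.3  98.5] 0.71 z14 [0.455 0.067 0.014] z118 [0.4646 0.0524 0.118 ]
slot_left wrist [251.4 272.1] 0.68 z14 [0.6598 0.1095 0.014 ] z118 [0.6102 0.0827 0.118 ]
hammer wrist [ 60.2 251.8] 0.78 z14 [ 0.7564 -0.0936  0.014 ] z118 [ 0.6789 -0.0618  0.118 ]
oval_tin wrist [321.5  93.7] 0.79 z14 [0.4504 0.0653 0.014 ] z118 [0.4613 0.0512 0.118 ]
```

View pics/w2wrist.png

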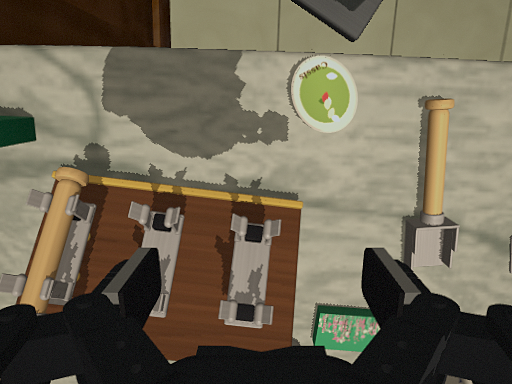

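Emit:
move_arm --jaw '[0, 0, 0, 0]' --pt "-0.01 -0.03 0" --pt "-0.01 -0.03 0" --pt "-0.01 -0.03 0" --pt "0 0 0" --yaw '[0, 0, 0, 0]'

```text
time: 4.02
ee_pos: [0.512, -0.0361, 0.4054]
tcp_rot: [-179.9, -0.0, -148.1]
wrist_force: [-0.1, 0.7, -0.4]
opening: 0.0853
grasp_force: 0.0
```

```bash
python3 -c "
from meas import *
run(['rack','slot_middle','slot_left','hammer'],'w3');m=camera_model('wrist');print({k:np.array(v).tolist() for k,v in m.items()})"
```

```text
t 4.0167 q [ -4.   -0.1   4.9  95.   -0.1 -35.9] tcp [ 0.512  -0.0361  0.4054] [-179.9   -0.  -148.1] F [-0.1  0.7 -0.4] op 0.0853 0.0
rack wrist [228.6 295.2] 0.83 z14 [0.668  0.0143 0.014 ] z118 [ 0.6066 -0.0107  0.118 ]
slot_middle wrist [223.1 330.9] 0.65 z14 [0.7156 0.0342 0.014 ] z118 [0.6405 0.0035 0.118 ]
slot_left wrist [311.7 345.4] 0.84 z14 [0.6749 0.1406 0.014 ] z118 [0.6115 0.0793 0.118 ]
hammer wrist None
{'fx': 340.3749581229118, 'fy': 340.3749581229118, 'cx': 260.85933510992453, 'cy': 194.25573259048144, 'k1': -0.03564083018270024, 'R': [[-0.5311845002100118, 0.8472561618265915, 0.00015160314670218013], [0.816110639842421, 0.5116098303123022, 0.26873556717303587], [0.2276103035291592, 0.14287189287852026, -0.9632139803557018]], 't': [0.3010180282166007, -0.43763183549706525, 0.26723881239655484]}
```

View pics/w3wrist.png

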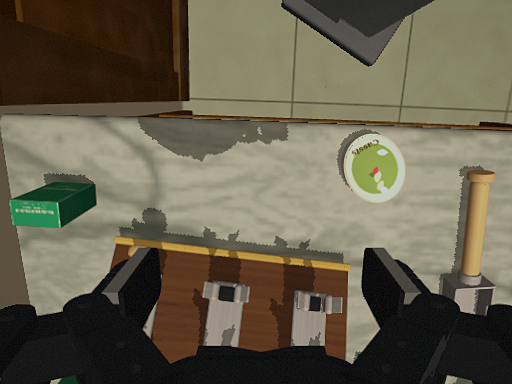

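```bash
cat > fit.py <<'E'
from h import *
from scipy.optimize import least_squares
w3=camera_model('wrist')
def wm(tcp,yaw):  # shift of the same model
    import copy
    m=dict(w3);R=np.array(w3['R']);d=np.radians(yaw+148.1)
    Z=np.array([[np.cos(d),-np.sin(d),0],[np.sin(d),np.cos(d),0],[0,0,1]])
    c=-R.T@np.array(w3['t']);c2=np.array(tcp)+Z@(c-bot.get_obs()['ee_pos']);R2=R@Z.T
    m['R']=R2;m['t']=-R2@c2;return m
w2=wm([.5459,.0528,.4038],-148.2);s=camera_model('scene');d=camera_model('side')
a=np.radians(35);c35,s35=np.cos(a),np.sin(a)
def pt(p,u,v,h):
    x=u*c35-h*s35;z=.0643+u*s35+h*c35;c,S=np.cos(p[2]),np.sin(p[2])
    return [p[0]+c*x-S*v,p[1]+S*x+c*v,z]
def gp(p): return [p[0],p[1],0]
obs=[(w2,(251.4,272.1),'s',.085,1.5),(w3,(311.7,345.4),'s',.085,1.5),(w3,(223.1,330.9),'s',0,1.5),
(s,(281,151),'s',0,1.5),(d,(348.7,210.1),'s',0,1.5),(s,(278,163.2),'s',.085,1.5),(d,(320.8,203.7),'s',.085,1.5),
(w2,(176.6,244),'g',0,3),(w3,(228.6,295.2),'g',0,3),(w3,(116,239),'c',-.135,1.5),(w3,(349,268),'c',.135,1.5),(w2,(302,205),'c',.135,1.5)]
def res(p,full=False):
    r=[]
    for m,uv,k,v,sg in obs:
        X=pt(p,0,v,p[3]) if k=='s' else gp(p) if k=='g' else pt(p,-.085,v,p[4])
        r.append((np.array(proj(m,X))-uv)/sg)
    return np.array(r) if full else np.array(r).ravel()
f=least_squares(res,[.67,.018,.5,.06,0],loss='soft_l1');p=f.x
if __name__=='__main__':
    print(p[:2],np.degrees(p[2]),p[3:]);print(np.round(res(p,True),1))
    for v in (0,.085): print('slot',v,np.round(pt(p,0,v,p[3]),4))
    for uv in [(435,103),(433,218)]: print(onz(w2,uv,.014))
E
python3 fit.py
```

```text
[0.67949729 0.02185371] 24.712773550271844 [ 0.06117037 -0.00075059]
[[ 0.   0.1]
 [ 0.7 -1.6]
 [-2.   1.4]
 [-0.6  1.1]
 [-0.9 -1. ]
 [-3.2 -1. ]
 [-1.2 -1.2]
 [ 1.  -0.2]
 [-0.3  0.4]
 [-0.2 -1.2]
 [-1.  -2.1]
 [ 0.3  0.6]]
slot 0 [0.6476 0.0072 0.1144]
slot 0.085 [0.6121 0.0844 0.1144]
[0.39504339 0.17042905 0.014     ]
[0.49394422 0.24953163 0.014     ]
```

Emit:
move_arm --jaw '[0, 0, 0, 0, 0, 0, 0, 0, 0]' --pt "-0.0085 0.031 -0.0125" --pt "-0.0085 0.031 -0.0125" --pt "-0.0085 0.031 -0.0125" --pt "-0.0085 0.031 -0.0125" --pt "-0.0085 0.031 -0.0125" --pt "-0.0085 0.031 -0.0125" --pt "-0.0085 0.031 -0.0125" --pt "-0.0085 0.031 -0.0125" --pt "0 0 0" --yaw '[0.01, 0.01, 0.01, 0.01, 0.01, 0.01, 0.01, 0.01, 0]'

```text
time: 5.02
ee_pos: [0.4436, 0.2187, 0.302]
tcp_rot: [179.9, -0.2, -143.1]
wrist_force: [-0.5, 0.2, -0.6]
opening: 0.0851
grasp_force: 0.0
```

```bash
cat > tool.py <<'E'
from meas import *
def tool(n,fn):
    m=run([n+'_mid',n+'_head'],fn)['wrist'];r=outline_of('wrist',n)
    if not r: print('no mask');return
    v,u=np.nonzero(r[0]['mask']);P=np.array([onz(m,(a,b),.014) for a,b in zip(u,v)])[:,:2]
    # handle axis: shape of colour-wood pixels
    im=camera('wrist')[v,u].astype(int);w=(im[:,0]-im[:,2]>40)
    Q=P[w];c=Q.mean(0);U,S,V=np.linalg.svd(Q-c,full_matrices=False);d=V[0]*np.sign(V[0,0])
    t=(Q-c)@d;lo,hi=np.percentile(t,[.3,99.7]);print(n,'conf',r[0]['confidence'],'yaw',np.degrees(np.arctan2(d[1],d[0])),'wood len',hi-lo,'butt',c+d*lo,'mid=butt+68',c+d*(lo+.068))
E
python3 -c "
from tool import *
tool('scoop','w4')"
```

```text
t 5.0167 q [ 26.2  -3.3  -9.7  83.8   0.1 -10.7] tcp [0.4436 0.2187 0.302 ] [ 179.9   -0.2 -143.1] F [-0.5  0.2 -0.6] op 0.0851 0.0
scoop_mid wrist [253.1 184.8] 0.56 z14 [0.4433 0.2113 0.014 ] z118 [0.4215 0.1977 0.118 ]
scoop_head wrist [249.  295.6] 0.95 z14 [0.5242 0.2669 0.014 ] z118 [0.4699 0.2309 0.118 ]
scoop conf 0.74 yaw 35.74181014539919 wood len 0.12423592786114701 butt [0.38908949 0.17314943] mid=butt+68 [0.4442822  0.21287052]
```

Emit:
move_arm --jaw '[0, 0, 0, 0, 0, 0, 1, 1, 1, 1]' --pt "0 -0.0065 -0.025" --pt "0 0 -0.027" --pt "0 0 -0.027" --pt "0 0 -0.027" --pt "0 0 -0.02" --pt "0 0 0" --pt "0 0 0" --pt "0 0 0" --pt "0 0 0" --pt "0 0 0" --yaw '[-0.02, 0, 0, 0, 0, 0, 0, 0, 0, 0]' --force 30

```text
time: 6.1
ee_pos: [0.4463, 0.2076, 0.1804]
tcp_rot: [-180.0, 0.1, -144.6]
wrist_force: [-0.1, 0.2, -0.3]
opening: 0.0389
grasp_force: 0.0
```

Emit:
move_arm --jaw '[1, 1, 1, 1, 1, 1]' --pt "-0.002 0.004 -0.003" --pt "0 0 0" --pt "0 0 0" --pt "0 0 0" --pt "0 0 0" --pt "0 0 0" --yaw '[0, 0, 0, 0, 0, 0]'

```text
time: 6.6
ee_pos: [0.4439, 0.212, 0.1763]
tcp_rot: [180.0, 0.1, -144.6]
wrist_force: [-0.1, 4.2, 5.5]
opening: 0.0189
grasp_force: 29.5
```

Emit:
move_arm --jaw '[1, 1, 1, 1, 1, 1]' --pt "0 0 0.025" --pt "0 0 0.035" --pt "0 0 0.035" --pt "0 0 0.035" --pt "0 0 0" --pt "0 0 0" --yaw '[0, 0, 0, 0, 0, 0]'

```text
time: 7.1
ee_pos: [0.444, 0.2116, 0.3072]
tcp_rot: [-180.0, 0.2, -144.6]
wrist_force: [0.8, 0.3, -2.6]
opening: 0.0187
grasp_force: 30.0
```

Run:
```python
from meas import *
run(['scoop_mid','scoop_head','mug'],'w5',('wrist','side','scene'))
ims=[]
for c in ['side','scene']:
    im=cv2.imread(f'pics/w5{c}.png');m=camera_model(c)
    for r,z in [(.0425,.094),(.0425,0)]:
        pts=np.array([proj(m,(.65+r*np.cos(a),.405+r*np.sin(a),z)) for a in np.linspace(0,6.3,60)])
        big=pts
        ims_=None
        pts=(pts*4).astype(int)
        if z: P=[pts]
        else: P.append(pts)
    u,v=np.array(proj(m,(.65,.405,.05))).astype(int)
    b=cv2.resize(im,None,fx=4,fy=4)
    cv2.polylines(b,P,True,(0,0,255),1);ims.append(b[4*v-240:4*v+240,4*u-200:4*u+200])
w=cv2.imread('pics/w5wrist.png')
cv2.imwrite('pics/mug.png',np.hstack(ims))
```

```text
t 7.1 q [25.5 -3.9 -9.7 84.1 -0.  -9.9] tcp [0.444  0.2116 0.3072] [-180.     0.2 -144.6] F [ 0.8  0.3 -2.6] op 0.0187 30.0
scoop_mid wrist [265.6 262.3] 0.73 z14 [0.496  0.2529 0.014 ] z118 [0.4536 0.2209 0.118 ]
scoop_mid side [248.1 202.7] 0.71 z14 [0.5346 0.3075 0.014 ] z118 [0.4603 0.2293 0.118 ]
scoop_mid scene [290.5 180.1] 0.65 z14 [ 0.6133 -0.0138  0.014 ] z118 [0.4792 0.1612 0.118 ]
scoop_head wrist None
scoop_head side [256.5 183. ] 0.8 z14 [0.6245 0.3572 0.014 ] z118 [0.5401 0.2733 0.118 ]
scoop_head scene [314.5 206.9] 0.71 z14 [0.439  0.0863 0.014 ] z118 [0.3383 0.2421 0.118 ]
mug wrist None
mug side [254.7 175.9] 0.56 z14 [0.6473 0.3887 0.014 ] z118 [0.5603 0.3013 0.118 ]
mug scene [187.5 225.4] 0.89 z14 [0.6387 0.4184 0.014 ] z118 [0.4997 0.5106 0.118 ]
```

View pics/mug.png

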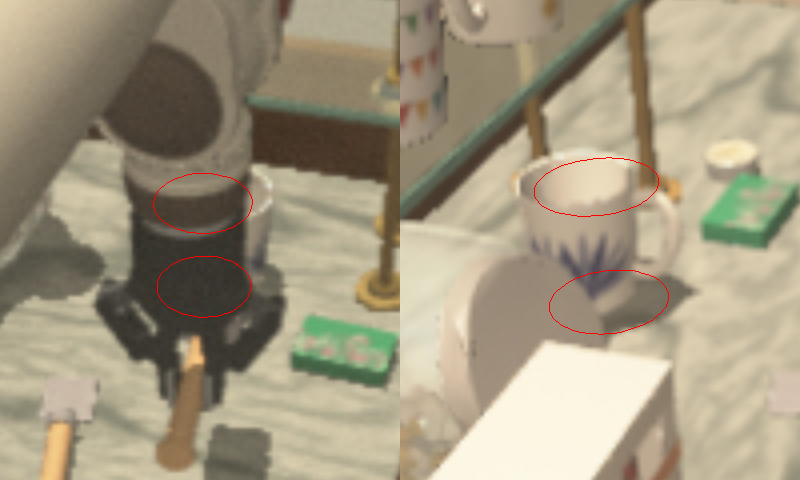

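Emit:
move_arm --jaw '[1, 1, 1, 1, 1, 1, 1, 1]' --pt "0.016 0.031 0" --pt "0.016 0.031 0" --pt "0.016 0.031 0" --pt "0.016 0.031 0" --pt "0.016 0.03 0" --pt "0.016 0.03 0" --pt "0 0 0" --pt "0 0 0" --yaw '[-0.075, -0.075, -0.075, -0.075, -0.075, -0.07, 0, 0]' --force 20

```text
time: 8.37
ee_pos: [0.5401, 0.3969, 0.3036]
tcp_rot: [-179.9, -0.1, -170.0]
wrist_force: [-0.0, -0.9, -1.2]
opening: 0.0188
grasp_force: 29.9
```

Run:
```python
from meas import *
run(['scoop_mid','scoop_head','mug'],'w6',('wrist','side','scene'))
ims=[]
for c in ['side','scene']:
    im=cv2.imread(f'pics/w6{c}.png');m=camera_model(c)
    u,v=np.array(proj(m,(.60,.4,.08))).astype(int)
    b=im[v-60:v+60,u-67:u+67];ims.append(cv2.resize(b,None,fx=3,fy=3))
cv2.imwrite('pics/m6.png',np.hstack(ims))
```

```text
t 8.3667 q [36.3 21.1 17.9 87.  -0.  26.3] tcp [0.5401 0.3969 0.3036] [-1.799e+02 -1.000e-01 -1.700e+02] F [-0.  -0.9 -1.2] op 0.0188 29.9
scoop_mid wrist [260.4 264.2] 0.75 z14 [0.6039 0.4071 0.014 ] z118 [0.5516 0.3981 0.118 ]
scoop_mid side [229.7 160.5] 0.55 z14 [0.6454 0.5181 0.014 ] z118 [0.5586 0.416  0.118 ]
scoop_mid scene [211.3 194.1] 0.7 z14 [0.7362 0.2484 0.014 ] z118 [0.5785 0.3732 0.118 ]
scoop_head wrist None
scoop_head side [247.8 149.4] 0.84 z14 [0.7411 0.5193 0.014 ] z118 [0.6435 0.4171 0.118 ]
scoop_head scene [279.5 249.2] 0.67 z14 [0.3774 0.3261 0.014 ] z118 [0.2884 0.436  0.118 ]
mug wrist [241.5 307.9] 0.74 z14 [0.6485 0.3981 0.014 ] z118 [0.5783 0.3927 0.118 ]
mug side [256.2 173.2] 0.86 z14 [0.6617 0.3954 0.014 ] z118 [0.5731 0.3072 0.118 ]
mug scene [190.6 222.6] 0.64 z14 [0.6443 0.4033 0.014 ] z118 [0.5042 0.4984 0.118 ]
```

View pics/m6.png

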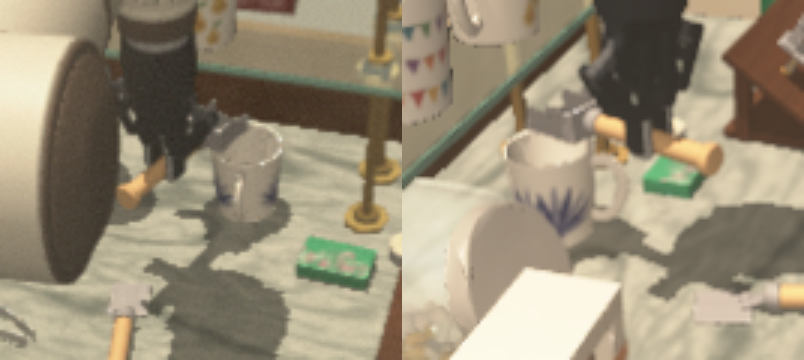

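Emit:
move_arm --jaw '[1, 1, 1, 1, 1]' --pt "0 0 -0.015" --pt "0 0 -0.015" --pt "0 0 -0.015" --pt "0 0 0" --pt "0 0 0" --yaw '[0, 0, 0, 0, 0]' --force 20

```text
time: 9.38
ee_pos: [0.5395, 0.3953, 0.2604]
tcp_rot: [-180.0, -0.1, -170.1]
wrist_force: [-0.0, -0.2, -0.7]
opening: 0.019
grasp_force: 30.0
```

Emit:
move_arm --jaw '[1, 1, 1, 1]' --pt "0 0 -0.01" --pt "0 0 -0.01" --pt "0 0 0" --pt "0 0 0" --yaw '[0, 0, 0, 0]' --force 20

```text
time: 9.72
ee_pos: [0.5395, 0.3955, 0.2402]
tcp_rot: [-180.0, -0.0, -170.1]
wrist_force: [-0.9, 0.6, -0.2]
opening: 0.0184
grasp_force: 30.7
```

Emit:
move_arm --jaw '[1, 1, 1, 1]' --pt "0 0 -0.009" --pt "0 0 -0.009" --pt "0 0 0" --pt "0 0 0" --yaw '[0, 0, 0, 0]'

```text
time: 10.05
ee_pos: [0.5393, 0.3953, 0.2215]
tcp_rot: [-180.0, -0.1, -170.1]
wrist_force: [-2.0, -0.1, -1.2]
opening: 0.0188
grasp_force: 31.3
```

Run:
```python
from meas import *
run(['scoop_head'],'w7',('side','scene'));print(bot.get_obs()['torque'])
ims=[]
for c in ['side','scene']:
    im=cv2.imread(f'pics/w7{c}.png');m=camera_model(c)
    u,v=np.array(proj(m,(.60,.4,.08))).astype(int)
    b=im[v-60:v+60,u-67:u+67];ims.append(cv2.resize(b,None,fx=3,fy=3))
cv2.imwrite('pics/m7.png',np.hstack(ims))
```

```text
t 10.05 q [36.2 21.6  9.5 78.   0.  26.3] tcp [0.5393 0.3953 0.2215] [-1.800e+02 -1.000e-01 -1.701e+02] F [-2.  -0.1 -1.2] op 0.0188 31.3
scoop_head side [243.5 157.6] 0.75 z14 [0.6936 0.4939 0.014 ] z118 [0.6014 0.3946 0.118 ]
scoop_head scene [187.5 196.6] 0.84 z14 [0.7793 0.3129 0.014 ] z118 [0.6134 0.4253 0.118 ]
[-0.0152263   0.17959233  0.01876394]
```

View pics/m7.png

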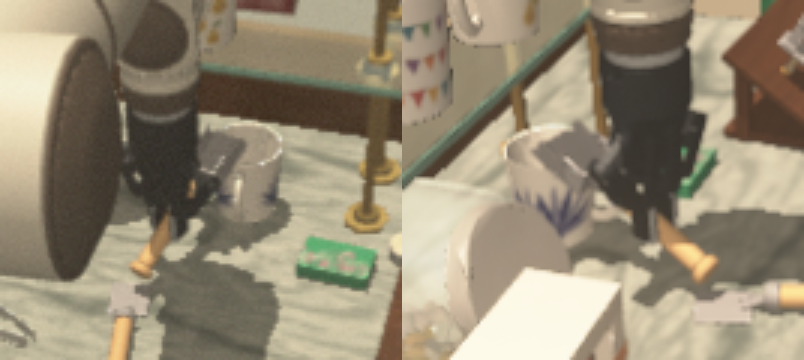

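Emit:
move_arm --jaw '[1, 1, 1, 1, 1, 1, 1]' --pt "-0.01 0 0.025" --pt "-0.01 0 0.03" --pt "0 -0.01 0.03" --pt "0 -0.03 0.02" --pt "0 -0.03 0.02" --pt "0 0 0" --pt "0 0 0" --yaw '[0, 0, 0, 0, 0, 0, 0]'

```text
time: 10.83
ee_pos: [0.5201, 0.3244, 0.3497]
tcp_rot: [179.9, 0.2, -170.2]
wrist_force: [0.1, 0.2, -1.9]
opening: 0.0189
grasp_force: 30.9
```

Run:
```python
from meas import *
s=camera_model('scene');d=camera_model('side')
X=tri([(s,(187.5,196.6)),(d,(243.5,157.6))]);print('head',X,'pitch',np.degrees(np.arctan2(X[2]-.059,np.hypot(X[0]-.5393,X[1]-.3953))))
# w3 camera fixed numbers
w3={'fx':340.375,'fy':340.375,'cx':260.859,'cy':194.256,'k1':-.03564,'R':[[-0.5311845,0.84725616,0.0001516],[0.81611064,0.51160983,0.26873557],[0.2276103,0.14287189,-0.96321398]],'t':[0.30101803,-0.43763184,0.26723881]}
for z in (0,.0155):
  a=onz(w3,(116,239),z);b=onz(w3,(349,268),z);e=b-a;print(a,b,np.linalg.norm(e),'yaw',np.degrees(np.arctan2(-e[0],e[1])))
# edges by line fit on the yellow strip
im=cv2.imread('pics/w3wrist.png');hsv=cv2.cvtColor(im,cv2.COLOR_BGR2HSV)
k=(hsv[...,0]>15)&(hsv[...,0]<30)&(hsv[...,1]>140)&(hsv[...,2]>110);k[:225]=0;k[285:]=0;k[:,:105]=0;k[:,360:]=0
v,u=np.nonzero(k);top=[(x,v[u==x].min(),v[u==x].max()) for x in np.unique(u)];top=np.array(top);print(len(top),top[0],top[-1])
for j,z in ((1,0),(1,.0155),(2,.0155)):
  pf=np.polyfit(top[:,0],top[:,j],1);r=abs(np.polyval(pf,top[:,0])-top[:,j])<2;pf=np.polyfit(top[r,0],top[r,j],1)
  a=onz(w3,(120,np.polyval(pf,120)),z);b=onz(w3,(345,np.polyval(pf,345)),z);e=b-a;print(j,z,a,b,np.degrees(np.arctan2(-e[0],e[1])))
run(['scoop_mid','scoop_head'],'w8',('side','scene'))
```

```text
head [0.6227705  0.41448637 0.10408268] pitch 27.761268967365453
[ 0.68393494 -0.13099333  0.        ] [0.56690185 0.12732772 0.        ] 0.2835956764618908 yaw 24.373039610392127
[ 0.6745222 -0.1284441  0.0155   ] [0.56232687 0.11919881 0.0155    ] 0.2718727766699003 yaw 24.37303961039212
236 [114 240 241] [349 264 269]
1 0 [ 0.6790444  -0.12799275  0.        ] [5.65073647e-01 1.19929414e-01 5.55111512e-17] 24.68841921795575
1 0.0155 [ 0.66983382 -0.12556756  0.0155    ] [0.56057424 0.11210633 0.0155    ] 24.688419217955758
2 0.0155 [ 0.67662067 -0.12233308  0.0155    ] [0.56719396 0.11693331 0.0155    ] 24.576635020171256
t 10.8333 q [32.  12.8 12.8 89.8 -0.  22.1] tcp [0.5201 0.3244 0.3497] [ 179.9    0.2 -170.2] F [ 0.1  0.2 -1.9] op 0.0189 30.9
scoop_mid side [241.6 160.9] 0.61 z14 [0.6747 0.4845 0.014 ] z118 [0.5846 0.3863 0.118 ]
scoop_mid scene [239.2 171.3] 0.59 z14 [0.8015 0.0573 0.014 ] z118 [0.6313 0.2186 0.118 ]
scoop_head side None
scoop_head scene None
```

Emit:
move_arm --jaw '[1, 1, 1, 1, 1, 1, 1, 1, 1, 1]' --pt "0.0103 -0.0328 0" --pt "0.0103 -0.0328 0" --pt "0.0103 -0.0328 0" --pt "0.0103 -0.0328 0" --pt "0.0103 -0.0328 0" --pt "0.0103 -0.0328 0" --pt "0.0103 -0.0328 0" --pt "0.0103 -0.0328 0" --pt "0.0103 -0.0328 0" --pt "0.0103 -0.0328 0" --yaw '[0.026, 0.026, 0.026, 0.026, 0.026, 0.026, 0.026, 0.026, 0.026, 0.026]'

```text
time: 11.97
ee_pos: [0.6231, -0.0037, 0.347]
tcp_rot: [180.0, -0.0, -155.1]
wrist_force: [-0.3, 0.0, -1.4]
opening: 0.0187
grasp_force: 30.9
```

Emit:
move_arm --jaw '[1, 1, 1, 1]' --pt "0 0 -0.015" --pt "0 0 -0.015" --pt "0 0 0" --pt "0 0 0" --yaw '[0, 0, 0, 0]'

```text
time: 12.3
ee_pos: [0.6226, -0.0022, 0.3165]
tcp_rot: [179.9, -0.1, -155.2]
wrist_force: [-0.2, 0.0, -0.9]
opening: 0.0187
grasp_force: 30.8
```

Run:
```python
from meas import *
mm=run(['slot_middle','slot_left','scoop_mid','scoop_head'],'w9',('wrist','side'))
w=cv2.imread('pics/w9wrist.png');m=mm['wrist'];o=bot.get_obs()
c,s=np.cos(np.radians(24.6)),np.sin(np.radians(24.6))
X=np.array([c*.819,s*.819,.574]);N=np.array([-.574*c,-.574*s,.819]);Y=np.array([-s,c,0]);S=np.array([.649,.0085,.1144])
def ln(A,B,col):
    p=[tuple(int(round(t)) for t in proj(m,q)) for q in (A,B)];cv2.line(w,p[0],p[1],col,1)
for k,S0 in ((0,S),(1,S+.085*Y)):
    ln(S0-.045*X,S0+.045*X,(0,0,255))
    for u in (-.042,-.028): ln(S0+u*X-.025*Y+.02*N,S0+u*X+.025*Y+.02*N,(255,255,0))
b=cv2.imread('pics/w9side.png')[150:290,270:430]
cv2.imwrite('pics/v9.png',np.hstack([w,cv2.resize(b,(288,252)).copy() if 0 else np.vstack([cv2.resize(b,(288,252)),np.zeros((132,288,3),np.uint8)])]))
```

```text
t 12.3 q [ -0.2  14.2  10.8  86.7   0.  -25. ] tcp [ 0.6226 -0.0022  0.3165] [ 1.799e+02 -1.000e-01 -1.552e+02] F [-0.2  0.  -0.9] op 0.0187 30.8
slot_middle wrist [115.5 270. ] 0.17 z14 [ 0.7473 -0.0875  0.014 ] z118 [ 0.6762 -0.066   0.118 ]
slot_middle side [347.9 211.6] 0.42 z14 [0.732  0.0458 0.014 ] z118 [ 0.6354 -0.0029  0.118 ]
slot_left wrist [401.1 272.4] 0.55 z14 [0.6422 0.1454 0.014 ] z118 [0.6112 0.0781 0.118 ]
slot_left side [322. 203.] 0.55 z14 [0.7047 0.1314 0.014 ] z118 [0.6112 0.073  0.118 ]
scoop_mid wrist [262.6 269.6] 0.94 z14 [0.6913 0.0314 0.014 ] z118 [0.6416 0.0076 0.118 ]
scoop_mid side [347.2 206.2] 0.54 z14 [0.7511 0.0621 0.014 ] z118 [0.6524 0.0115 0.118 ]
scoop_head wrist None
scoop_head side None
```

View pics/v9.png

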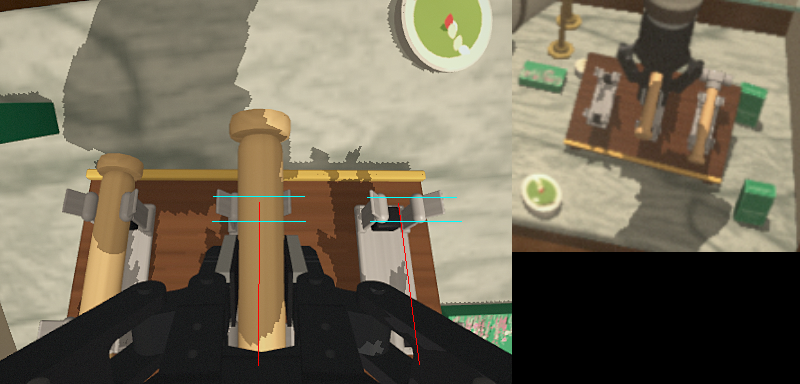

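Run:
```python
from h import *
im=cv2.imread('pics/w9wrist.png');h=cv2.cvtColor(im,cv2.COLOR_BGR2HSV)
for r in (192,197,202,207,212,217):
    g=(h[r,:,1]<60)&(h[r,:,2]>60);u=np.nonzero(g)[0];u=u[(u>50)&(u<450)]
    if len(u)==0: print(r);continue
    sp=np.split(u,np.nonzero(np.diff(u)>2)[0]+1);print(r,[(int(a[0]),int(a[-1])) for a in sp if len(a)>2])
m=camera_model('wrist')
c,s=np.cos(np.radians(24.6)),np.sin(np.radians(24.6))
X=np.array([c*.819,s*.819,.574]);N=np.array([-.574*c,-.574*s,.819]);Y=np.array([-s,c,0]);S=np.array([.649,.0085,.1144])
for k in (-1,0,1):
  for hh in (.02,0,-.022): print(k,hh,np.round(proj(m,S+.085*k*Y-.042*X+hh*N)),np.round(proj(m,S+.085*k*Y-.028*X+hh*N)))
for v in (-.135,.135): print('corner',np.round(proj(m,S+v*Y-.085*X-.0612*N),1))
# yellow strip ends
k=(h[...,0]>15)&(h[...,0]<30)&(h[...,1]>150)&(h[...,2]>110);k[:165]=0;k[182:]=0
u=np.nonzero(k.any(0))[0];print(u.min(),u.max(),[ (x,np.nonzero(k[:,x])[0][[0,-1]]) for x in (160,200,320,400)])
```

```text
192 [(51, 93), (127, 137), (217, 225), (284, 289), (369, 374), (423, 449)]
197 [(51, 97), (122, 136), (217, 237), (284, 289), (370, 385), (410, 449)]
202 [(51, 96), (121, 140), (216, 237), (284, 290), (369, 386), (410, 449)]
207 [(51, 96), (120, 155), (216, 237), (284, 290), (354, 387), (398, 403), (406, 449)]
212 [(51, 95), (120, 154), (216, 236), (284, 290), (355, 388), (399, 449)]
217 [(51, 94), (120, 154), (228, 237), (355, 388), (400, 449)]
-1 0.02 [107. 194.] [103. 218.]
-1 0 [121. 205.] [118. 227.]
-1 -0.022 [134. 215.] [131. 235.]
0 0.02 [260. 194.] [260. 219.]
0 0 [260. 205.] [260. 228.]
0 -0.022 [260. 215.] [260. 236.]
1 0.02 [412. 195.] [416. 219.]
1 0 [398. 206.] [401. 228.]
1 -0.022 [386. 216.] [388. 236.]
corner [ 96.9 177.3]
corner [423.1 178.7]
86 424 [(160, array([170, 179])), (200, array([170, 179])), (320, array([170, 180])), (400, array([171, 181]))]
```

Emit:
move_arm --jaw '[1, 1, 1, 1, 1, 1]' --pt "0.002 -0.0045 0" --pt "0.0065 0.003 -0.0102" --pt "0.0065 0.003 -0.0103" --pt "0.0042 0.0019 -0.0066" --pt "0 0 0" --pt "0 0 0" --yaw '[0, 0, 0, 0, 0, 0]' --force 50

```text
time: 13.3
ee_pos: [0.642, 0.0011, 0.2892]
tcp_rot: [180.0, -0.1, -155.2]
wrist_force: [-0.3, 1.1, -3.8]
opening: 0.0181
grasp_force: 50.6
```

```bash
cat > st.py <<'E'
from h import *
import sys
c,s=np.cos(np.radians(24.6)),np.sin(np.radians(24.6))
X=np.array([c*.819,s*.819,.574]);N=np.array([-.574*c,-.574*s,.819]);Y=np.array([-s,c,0]);S=np.array([.6505,.0052,.1144])
def st(S=S,off=.1623):
    o=bot.get_obs();r=o['ee_pos']-[0,0,off]-S;F=o['wrist_force']
    print('t',o['time'],'mid in slot x,y,n mm',np.round(1e3*np.array([r@X,r@Y,r@N]),1),'F x,y,n',np.round([F@X,F@Y,F@N],1),'T',np.round(o['torque'],2),'grip',round(o['grasp_force']),round(o['opening'],4))
E
python3 -c "
from st import *
st()
from meas import *
mm=run(['slot_middle','scoop_mid','slot_left'],'w10',('wrist',))
im=cv2.imread('pics/w10wrist.png');h=cv2.cvtColor(im,cv2.COLOR_BGR2HSV)
for u in (-.042,-.028): print([np.round(proj(mm['wrist'],S+k*Y+u*X+.02*N)) for k in (-.025,0,.025)])
for r in range(170,260,10):
    g=(h[r,:,1]<60)&(h[r,:,2]>60);u=np.nonzero(g)[0];u=u[(u>190)&(u<330)]
    if len(u)==0: print(r);continue
    sp=np.split(u,np.nonzero(np.diff(u)>2)[0]+1);print(r,[(int(a[0]),int(a[-1])) for a in sp if len(a)>2])
"
```

```text
t 13.3 mid in slot x,y,n mm [-0.6 -0.2 15.6] F x,y,n [-2.   1.1 -3.2] T [ 0.05  0.03 -0.01] grip 51 0.0181
t 13.3 q [  0.1  17.   11.2  84.3  -0.  -24.7] tcp [0.642  0.0011 0.2892] [ 1.800e+02 -1.000e-01 -1.552e+02] F [-0.3  1.1 -3.8] op 0.0181 50.6
slot_middle wrist None
scoop_mid wrist [261.4 268.2] 0.82 z14 [0.697 0.027 0.014] z118 [0.6476 0.0038 0.118 ]
slot_left wrist [439.4 264.2] 0.78 z14 [0.6343 0.1556 0.014 ] z118 [0.6114 0.0779 0.118 ]
[array([207., 172.]), array([262., 172.]), array([316., 173.])]
[array([206., 201.]), array([262., 201.]), array([318., 202.])]
170 [(219, 233), (284, 289), (294, 307)]
180 [(219, 236), (283, 308)]
190 [(218, 237), (283, 308)]
200 [(232, 237), (284, 292)]
210 [(232, 236), (284, 292)]
220 [(233, 237), (284, 291)]
230 [(233, 237), (284, 291)]
240 [(224, 235), (287, 297)]
250 [(221, 233), (288, 300)]
```

Emit:
move_arm --jaw '[1, 1, 1, 1]' --pt "0.0021 0.001 -0.0033" --pt "0.0021 0.001 -0.0033" --pt "0 0 0" --pt "0 0 0" --yaw '[0, 0, 0, 0]'

```text
time: 13.83
ee_pos: [0.6462, 0.0033, 0.2836]
tcp_rot: [179.9, 0.0, -155.2]
wrist_force: [0.5, 4.0, -3.2]
opening: 0.0182
grasp_force: 50.6
```

```bash
python3 -c "
from st import *
st()"
```

```text
t 13.8333 mid in slot x,y,n mm [0.1 0.  8.4] F x,y,n [-0.1  3.5 -3.8] T [ 0.67 -0.03 -0.16] grip 51 0.0182
```

Emit:
move_arm --jaw '[1, 1, 1, 1]' --pt "0.0012 0.002 -0.0025" --pt "0.0016 0.0007 -0.0025" --pt "0 0 0" --pt "0 0 0" --yaw '[0, 0, 0, 0]'

```text
time: 14.17
ee_pos: [0.6488, 0.0056, 0.2792]
tcp_rot: [-180.0, -0.0, -155.2]
wrist_force: [-5.0, -0.0, 3.9]
opening: 0.0183
grasp_force: 51.5
```

```bash
python3 -c "
from st import *
st()"
```

```text
t 14.1667 mid in slot x,y,n mm [0.3 1.1 2.9] F x,y,n [-1.5  2.1  5.8] T [-0.09  1.04 -0.04] grip 51 0.0183
```

Emit:
move_arm --jaw '[1, 1, 1, 1]' --pt "0.0016 0.0007 -0.0025" --pt "0.0016 0.0007 -0.0025" --pt "0 0 0" --pt "0 0 0" --yaw '[0, 0, 0, 0]'

```text
time: 14.5
ee_pos: [0.6518, 0.0069, 0.2746]
tcp_rot: [-180.0, -0.0, -155.2]
wrist_force: [-7.7, -0.3, 6.2]
opening: 0.0185
grasp_force: 51.8
```

```bash
python3 -c "
from st import *
st()"
```

```text
t 14.5 mid in slot x,y,n mm [ 0.3  1.  -2.8] F x,y,n [-2.3  2.9  9.2] T [-0.14  1.63 -0.05] grip 52 0.0185
```

Emit:
move_arm --jaw '[1, 1, 1, 1]' --pt "0.0012 0.0003 -0.002" --pt "0.0012 0.0003 -0.002" --pt "0 0 0" --pt "0 0 0" --yaw '[0, 0, 0, 0]'

```text
time: 14.83
ee_pos: [0.654, 0.0075, 0.271]
tcp_rot: [180.0, -0.0, -155.2]
wrist_force: [-9.6, -0.1, 9.6]
opening: 0.0182
grasp_force: 52.4
```

```bash
python3 -c "
from st import *
st()"
```

```text
t 14.8333 mid in slot x,y,n mm [ 0.1  0.7 -7. ] F x,y,n [-1.7  3.9 12.9] T [-0.05  1.88  0.05] grip 52 0.0182
```

Emit:
move_arm --jaw '[1, 1, 1, 1]' --pt "0.0009 0.0003 -0.0015" --pt "0.0009 0.0003 -0.0015" --pt "0 0 0" --pt "0 0 0" --yaw '[0, 0, 0, 0]'

```text
time: 15.17
ee_pos: [0.6557, 0.0082, 0.2684]
tcp_rot: [180.0, -0.0, -155.2]
wrist_force: [-11.0, 0.9, 11.1]
opening: 0.0182
grasp_force: 52.6
```

```bash
python3 -c "
from st import *
st()"
```

```text
t 15.1667 mid in slot x,y,n mm [  0.1   0.6 -10.2] F x,y,n [-1.6  5.4 14.6] T [0.06 2.13 0.07] grip 53 0.0182
```

Emit:
move_arm --jaw '[1, 1, 1, 1]' --pt "0.0004 0.0013 -0.0013" --pt "0.0008 0.0003 -0.0013" --pt "0 0 0" --pt "0 0 0" --yaw '[0, 0, 0, 0]'

```text
time: 15.5
ee_pos: [0.6569, 0.0092, 0.266]
tcp_rot: [-179.9, -0.0, -155.2]
wrist_force: [-11.8, -3.0, 13.0]
opening: 0.0178
grasp_force: 52.8
```

```bash
python3 -c "
from st import *
st()"
```

```text
t 15.5 mid in slot x,y,n mm [ -0.   1. -13.] F x,y,n [-2.3  2.2 17.6] T [-0.64  2.12 -0.  ] grip 53 0.0178
```

Emit:
move_arm --jaw '[1, 1, 1]' --pt "0.0006 0.0008 -0.0013" --pt "0 0 0" --pt "0 0 0" --yaw '[0, 0, 0]'

```text
time: 15.75
ee_pos: [0.6575, 0.0097, 0.2648]
tcp_rot: [-179.9, -0.0, -155.2]
wrist_force: [-11.7, -5.4, 12.7]
opening: 0.0182
grasp_force: 52.9
```

```bash
python3 -c "
from st import *
st()"
```

```text
t 15.75 mid in slot x,y,n mm [ -0.1   1.2 -14.5] F x,y,n [-3.2 -0.  17.8] T [-1.01  2.13  0.04] grip 53 0.0182
```

Emit:
move_arm --jaw '[1, 1, 1]' --pt "0.0008 0.0004 -0.0013" --pt "0 0 0" --pt "0 0 0" --yaw '[0, 0, 0]'

```text
time: 16.0
ee_pos: [0.6582, 0.0101, 0.2636]
tcp_rot: [-179.9, -0.0, -155.2]
wrist_force: [-12.6, -5.9, 14.1]
opening: 0.0182
grasp_force: 53.0
```

```bash
python3 -c "
from st import *
st()"
```

```text
t 16.0 mid in slot x,y,n mm [ -0.1   1.2 -15.9] F x,y,n [-3.3 -0.1 19.6] T [-1.05  2.22  0.04] grip 53 0.0182
```

Emit:
move_arm --jaw '[1, 1, 1]' --pt "0.0005 0.0002 -0.0008" --pt "0 0 0" --pt "0 0 0" --yaw '[0, 0, 0]'

```text
time: 16.25
ee_pos: [0.6587, 0.0103, 0.2629]
tcp_rot: [-179.9, -0.0, -155.2]
wrist_force: [-12.9, -5.6, 14.0]
opening: 0.0185
grasp_force: 53.1
```

```bash
python3 -c "
from st import *
st()"
```

```text
t 16.25 mid in slot x,y,n mm [ -0.1   1.2 -16.8] F x,y,n [-3.5  0.3 19.6] T [-1.04  2.32  0.04] grip 53 0.0185
```

Emit:
move_arm --jaw '[1, 1, 1]' --pt "0.0005 0.0002 -0.0008" --pt "0 0 0" --pt "0 0 0" --yaw '[0, 0, 0]'

```text
time: 16.5
ee_pos: [0.6591, 0.0105, 0.2622]
tcp_rot: [-179.9, -0.1, -155.2]
wrist_force: [-13.4, -6.0, 14.4]
opening: 0.018
grasp_force: 53.1
```

```bash
python3 -c "
from st import *
st()
from meas import *
run(['slot_middle'],'w11')
im=cv2.imread('pics/w11wrist.png');h=cv2.cvtColor(im,cv2.COLOR_BGR2HSV)
for r in range(150,260,10):
    g=(h[r,:,1]<60)&(h[r,:,2]>60);u=np.nonzero(g)[0];u=u[(u>180)&(u<340)]
    if len(u)==0: print(r);continue
    sp=np.split(u,np.nonzero(np.diff(u)>2)[0]+1);print(r,[(int(a[0]),int(a[-1])) for a in sp if len(a)>2])
"
```

```text
t 16.5 mid in slot x,y,n mm [ -0.1   1.2 -17.7] F x,y,n [-3.7  0.1 20.2] T [-1.01  2.42 -0.03] grip 53 0.018
t 16.5 q [  0.9  19.5  11.4  81.9  -0.1 -23.8] tcp [0.6591 0.0105 0.2622] [-1.799e+02 -1.000e-01 -1.552e+02] F [-13.4  -6.   14.4] op 0.018 53.1
slot_middle wrist None
150
160 [(208, 224), (230, 236), (285, 290), (296, 311)]
170 [(208, 237), (283, 312)]
180 [(207, 237), (283, 312)]
190 [(225, 237), (283, 296)]
200 [(230, 236), (284, 292)]
210 [(229, 237), (284, 293)]
220 [(230, 237), (284, 292)]
230 [(230, 237), (284, 292)]
240 [(224, 235), (287, 297)]
250 [(221, 234), (288, 300)]
```

Emit:
move_arm --jaw '[1, 1, 1, 1]' --pt "-0.0011 -0.0005 -0.0009" --pt "-0.0011 -0.0005 -0.0009" --pt "0 0 0" --pt "0 0 0" --yaw '[0, 0, 0, 0]'

```text
time: 16.93
ee_pos: [0.6579, 0.0099, 0.2619]
tcp_rot: [-179.9, 0.2, -155.2]
wrist_force: [-7.9, -2.0, 18.3]
opening: 0.0181
grasp_force: 53.6
```

```bash
python3 -c "
from st import *
st()"
```

```text
t 16.9333 mid in slot x,y,n mm [ -1.4   1.2 -17.1] F x,y,n [ 3.9  1.5 19.6] T [-0.36  1.11  0.02] grip 54 0.0181
```

Emit:
move_arm --jaw '[1, 1, 1]' --pt "0.0006 0.0003 -0.001" --pt "0 0 0" --pt "0 0 0" --yaw '[0, 0, 0]'

```text
time: 17.18
ee_pos: [0.6585, 0.0102, 0.2609]
tcp_rot: [-179.8, 0.2, -155.2]
wrist_force: [-8.4, -2.9, 19.0]
opening: 0.0176
grasp_force: 53.7
```

```bash
python3 -c "
from st import *
st()"
```

```text
t 17.1833 mid in slot x,y,n mm [ -1.4   1.2 -18.3] F x,y,n [ 3.7  0.9 20.7] T [-0.33  1.21  0.  ] grip 54 0.0176
```

Run:
```python
from h import *
snap('wrist','w12.png');snap('side','s12.png');snap('scene','c12.png')
w=cv2.imread('pics/w12.png')[100:384,120:404];s=cv2.imread('pics/s12.png')[160:260,290:410];c=cv2.imread('pics/c12.png')[110:210,225:325]
a=cv2.resize(w,(420,420));b=cv2.resize(s,(360,300),interpolation=cv2.INTER_CUBIC);d=cv2.resize(c,(300,300),interpolation=cv2.INTER_CUBIC)
o=np.zeros((600,780,3),np.uint8);o[:420,:420]=a;o[:300,420:]=b;o[300:,420:720]=d
cv2.imwrite('pics/v12.png',o)
```

```text
(no output)
```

View pics/v12.png

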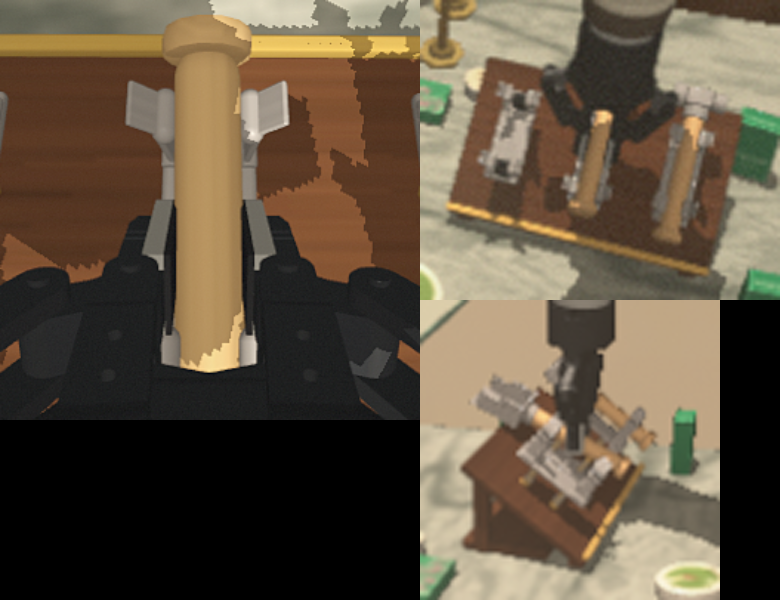

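Run:
```python
from st import *
m=camera_model('wrist');o=bot.get_obs();M=o['ee_pos']-[0,0,.1623]
im=cv2.imread('pics/w12.png');hs=cv2.cvtColor(im,cv2.COLOR_BGR2HSV)
k=(hs[...,0]>8)&(hs[...,0]<25)&(hs[...,1]>70)&(hs[...,2]>100)
for col in (250,256,262): print(col,[int(r) for r in np.nonzero(k[:180,col])[0][:3]])
for p in (24,28,32,35,38):
    a=np.radians(p);d=np.array([c*np.cos(a),s*np.cos(a),np.sin(a)]);n=np.array([-c*np.sin(a),-s*np.sin(a),np.cos(a)])
    print(p,[np.round(proj(m,M-.068*d+e*n),1) for e in (.014,-.014)],[np.round(proj(m,M-.054*d+e*n),1) for e in (.01,)])
for c_ in ('scene','side'):
    mm=camera_model(c_)
    for n in ('scoop_head','scoop_mid','scoop'):
        r=pinpoint(c_,n);print(c_,n,[(np.round(x['xy'],1),round(x['confidence'],2)) for x in r[:2]])
    for p in (26,30,35):
        a=np.radians(p);d=np.array([c*np.cos(a),s*np.cos(a),np.sin(a)]);print(p,np.round(proj(mm,M+.095*d),1),'butt',np.round(proj(mm,M-.068*d),1))
```

```text
250 [110, 111, 112]
256 [110, 111, 112]
262 [110, 111, 112]
24 [array([263.4,  98.8]), array([263. , 122.4])] [array([263.2, 134.1])]
28 [array([263.3, 101.7]), array([263. , 127.7])] [array([263.2, 135.7])]
32 [array([263.3, 105.1]), array([262.9, 133.4])] [array([263.1, 137.7])]
35 [array([263.2, 108. ]), array([262.9, 137.8])] [array([263.1, 139.5])]
38 [array([263.2, 111.2]), array([262.8, 142.3])] [array([263.1, 141.6])]
scene scoop_head [(array([254.3, 145.3]), 0.87)]
scene scoop_mid [(array([276.8, 154.9]), 0.55)]
scene scoop [(array([273.9, 157.2]), 0.62)]
26 [253.7 142.4] butt [293.8 166.5]
30 [254.6 140.9] butt [293.1 167.6]
35 [255.8 139.1] butt [292.1 168.8]
side scoop_head []
side scoop_mid [(array([348.5, 210.3]), 0.77), (array([216.8, 228.6]), 0.44)]
side scoop [(array([346.8, 211.4]), 0.67)]
26 [354.9 181.7] butt [342.3 231.3]
30 [355.1 180.8] butt [342.3 231.7]
35 [355.2 180. ] butt [342.2 232.1]
```

Run:
```python
from st import *
m=camera_model('wrist');st()
for k in (0,.010,.015,.018,.02,.022,.024,.026): print(k,[np.round(proj(m,S-.042*X+y*Y+(h-k)*N),1) for y,h in ((-.025,.02),(.025,.02))], np.round(proj(m,S-.028*X+.025*Y+(.02-k)*N),1))
print('left rest',[np.round(proj(m,S+.085*Y-.042*X+y*Y+.02*N),1) for y in (-.025,.025)])
im=cv2.imread('pics/w12.png');h=cv2.cvtColor(im,cv2.COLOR_BGR2HSV)
for r in range(148,196,3):
    g=(h[r,:,1]<60)&(h[r,:,2]>60);u=np.nonzero(g)[0];u=u[(u>180)&(u<460)]
    if len(u)==0: print(r);continue
    sp=np.split(u,np.nonzero(np.diff(u)>2)[0]+1);print(r,[(int(a[0]),int(a[-1])) for a in sp if len(a)>2])
```

```text
t 17.6333 mid in slot x,y,n mm [ -1.4   1.3 -18.3] F x,y,n [ 4.3  1.4 20.1] T [-0.34  1.23 -0.02] grip 54 0.0184
0 [array([191. , 134.6]), array([329. , 135.2])] [331.6 170.8]
0.01 [array([196. , 147.3]), array([324.2, 147.8])] [326.4 181.3]
0.015 [array([198.2, 153. ]), array([322. , 153.5])] [324. 186.]
0.018 [array([199.4, 156.2]), array([320.8, 156.7])] [322.7 188.6]
0.02 [array([200.3, 158.3]), array([320. , 158.8])] [321.9 190.3]
0.022 [array([201. , 160.3]), array([319.2, 160.8])] [321. 192.]
0.024 [array([201.8, 162.3]), array([318.5, 162.8])] [320.2 193.6]
0.026 [array([202.6, 164.2]), array([317.7, 164.7])] [319.4 195.2]
left rest [array([424.6, 136. ]), array([555.8, 137.7])]
148 [(431, 457)]
151 [(428, 457)]
154 [(425, 458)]
157 [(206, 215), (305, 313), (422, 459)]
160 [(206, 222), (229, 234), (288, 290), (299, 313), (418, 459)]
163 [(206, 237), (283, 313), (402, 459)]
166 [(206, 237), (283, 314), (399, 459)]
169 [(206, 237), (283, 314), (398, 459)]
172 [(205, 237), (283, 314), (399, 459)]
175 [(205, 237), (283, 314), (400, 458)]
178 [(205, 237), (283, 315), (400, 440), (446, 453)]
181 [(205, 237), (283, 315), (400, 436)]
184 [(205, 237), (283, 314), (401, 432)]
187 [(214, 237), (283, 307), (401, 428), (440, 456)]
190 [(223, 237), (283, 299), (401, 424)]
193 [(224, 237), (283, 297), (402, 424)]
```

Emit:
move_arm --jaw '[1, 1, 1]' --pt "0.0008 0.0004 -0.0013" --pt "0 0 0" --pt "0 0 0" --yaw '[0, 0, 0]'

```text
time: 17.88
ee_pos: [0.6593, 0.0106, 0.2597]
tcp_rot: [-179.8, 0.2, -155.2]
wrist_force: [-10.2, -2.6, 19.8]
opening: 0.0184
grasp_force: 53.8
```

```bash
python3 -c "
from st import *
st()"
```

```text
t 17.8833 mid in slot x,y,n mm [ -1.4   1.3 -19.8] F x,y,n [ 2.9  1.9 22.1] T [-0.35  1.29  0.03] grip 54 0.0184
```

Emit:
move_arm --jaw '[1, 1, 1, 1, 1]' --pt "0.0015 0.0007 0.0011" --pt "0.0015 0.0007 0.0011" --pt "0.0015 0.0007 0.0011" --pt "0 0 0" --pt "0 0 0" --yaw '[0, 0, 0, 0, 0]'

```text
time: 18.3
ee_pos: [0.6616, 0.0118, 0.2597]
tcp_rot: [-180.0, -0.4, -155.3]
wrist_force: [-22.5, -8.3, 10.2]
opening: 0.0182
grasp_force: 53.0
```

```bash
python3 -c "
from st import *
st()"
```

```text
t 18.3 mid in slot x,y,n mm [  0.7   1.3 -21.3] F x,y,n [-13.7   1.8  22.1] T [-1.63  3.83  0.06] grip 53 0.0182
```

Emit:
move_arm --jaw '[1, 1, 1, 1, 1, 1, 1]' --pt "-0.0021 -0.001 0.0033" --pt "-0.0021 -0.001 0.0033" --pt "-0.0026 -0.0012 -0.002" --pt "-0.0026 -0.0012 -0.002" --pt "-0.0015 -0.0007 -0.0011" --pt "0 0 0" --pt "0 0 0" --yaw '[0, 0, 0, 0, 0, 0, 0]'

```text
time: 18.88
ee_pos: [0.654, 0.0082, 0.2654]
tcp_rot: [-179.8, 0.5, -155.2]
wrist_force: [-5.9, 1.0, 16.5]
opening: 0.0181
grasp_force: 53.6
```

```bash
python3 -c "
from st import *
st()"
```

```text
t 18.8833 mid in slot x,y,n mm [ -2.9   1.3 -11.8] F x,y,n [ 5.5  3.4 16.4] T [0.27 0.61 0.11] grip 54 0.0181
```

Emit:
move_arm --jaw '[1, 1, 1, 1, 1, 1, 1]' --pt "-0.0026 -0.0012 0.0041" --pt "-0.0026 -0.0012 0.0041" --pt "-0.0026 -0.0012 0.0041" --pt "-0.0015 -0.0007 -0.0011" --pt "0 0 0" --pt "0 0 0" --pt "0 0 0" --yaw '[0, 0, 0, 0, 0, 0, 0]'

```text
time: 19.47
ee_pos: [0.645, 0.0041, 0.2751]
tcp_rot: [-179.8, 0.5, -155.2]
wrist_force: [6.0, 1.9, 10.2]
opening: 0.0182
grasp_force: 53.0
```

```bash
python3 -c "
from st import *
st()
snap('wrist','w13.png')
m=camera_model('wrist');M=bot.get_obs()['ee_pos']-[0,0,.1623]
im=cv2.imread('pics/w13.png');hs=cv2.cvtColor(im,cv2.COLOR_BGR2HSV)
k=(hs[...,0]>8)&(hs[...,0]<25)&(hs[...,1]>70)&(hs[...,2]>100)
for col in (256,262): print(col,[int(r) for r in np.nonzero(k[:180,col])[0][:3]])
for p in (28,32,35,38,41):
    a=np.radians(p);d=np.array([c*np.cos(a),s*np.cos(a),np.sin(a)]);n=np.array([-c*np.sin(a),-s*np.sin(a),np.cos(a)])
    print(p,np.round(proj(m,M-.068*d+.014*n),1))
"
```

```text
t 19.4667 mid in slot x,y,n mm [-5.4  1.3  1.8] F x,y,n [11.  -0.8  4.7] T [ 0.6 -1.5 -0. ] grip 53 0.0182
256 [112, 113, 114]
262 [112, 113, 114]
28 [263.6  99.8]
32 [263.5 103.3]
35 [263.4 106.2]
38 [263.4 109.4]
41 [263.3 112.8]
```

Run:
```python
from st import *
m=camera_model('wrist');st()
for k in (-.002,0,.003,.006,.01,.015): print(k,[np.round(proj(m,S-u*X+y*Y+(.02-k)*N),1) for u in (.042,.028) for y in (-.025,.025)])
im=cv2.imread('pics/w13.png');h=cv2.cvtColor(im,cv2.COLOR_BGR2HSV)
for r in range(140,216,4):
    g=(h[r,:,1]<60)&(h[r,:,2]>60);u=np.nonzero(g)[0];u=u[(u>180)&(u<360)]
    if len(u)==0: print(r);continue
    sp=np.split(u,np.nonzero(np.diff(u)>2)[0]+1);print(r,[(int(a[0]),int(a[-1])) for a in sp if len(a)>2])
for u in (-.05,-.04,-.03,-.02):
    a=np.radians(38);d=np.array([c*np.cos(a),s*np.cos(a),np.sin(a)]);M=bot.get_obs()['ee_pos']-[0,0,.1623]
    print('handle sides',u,[np.round(proj(m,M+u*d+y*Y),1) for y in (-.01,.01)])
for r in (150,160,170,180,190,200): 
    g=(h[r,:,0]>8)&(h[r,:,0]<25)&(h[r,:,1]>70)&(h[r,:,2]>100);u=np.nonzero(g)[0];u=u[(u>215)&(u<310)];print(r,u.min(),u.max())
```

```text
t 19.5167 mid in slot x,y,n mm [-5.4  1.3  1.8] F x,y,n [10.2  0.8  4.3] T [ 0.59 -1.51 -0.  ] grip 53 0.0181
-0.002 [array([198.8, 163.4]), array([321.6, 164. ]), array([196.5, 196. ]), array([323.5, 196.6])]
0 [array([199.7, 165.4]), array([320.8, 166. ]), array([197.4, 197.6]), array([322.7, 198.2])]
0.003 [array([200.9, 168.3]), array([319.6, 168.9]), array([198.7, 199.9]), array([321.4, 200.6])]
0.006 [array([202. , 171.1]), array([318.5, 171.7]), array([200. , 202.2]), array([320.2, 202.8])]
0.01 [array([203.5, 174.6]), array([317. , 175.2]), array([201.5, 205. ]), array([318.6, 205.6])]
0.015 [array([205.3, 178.8]), array([315.3, 179.3]), array([203.4, 208.4]), array([316.8, 208.9])]
140 [(181, 231), (291, 359)]
144
148
152
156
160
164 [(206, 216), (308, 317)]
168 [(205, 237), (286, 317)]
172 [(205, 238), (284, 317)]
176 [(205, 238), (284, 318)]
180 [(205, 238), (284, 318)]
184 [(204, 238), (284, 318)]
188 [(204, 238), (284, 318)]
192 [(208, 238), (284, 317)]
196 [(220, 238), (284, 304)]
200 [(224, 238), (285, 299)]
204 [(227, 238), (285, 295)]
208 [(230, 237), (285, 293)]
212 [(229, 237), (285, 293)]
handle sides -0.05 [array([242.4, 157.8]), array([283.8, 158. ])]
handle sides -0.04 [array([241.8, 176.6]), array([284.2, 176.8])]
handle sides -0.03 [array([241.2, 196.3]), array([284.7, 196.5])]
handle sides -0.02 [array([240.7, 217. ]), array([285.1, 217.2])]
150 216 309
160 239 283
170 239 283
180 239 283
190 239 283
200 239 283
```

Run:
```python
from st import *
from scipy.optimize import least_squares
m=camera_model('wrist');T=bot.get_obs()['ee_pos']
im=cv2.imread('pics/w13.png');h=cv2.cvtColor(im,cv2.COLOR_BGR2HSV)
k=(h[...,0]>5)&(h[...,0]<28)&(h[...,1]>60)&(h[...,2]>90)
W={}
for r in range(108,215,6):
    u=np.nonzero(k[r])[0];u=u[(u>200)&(u<320)]
    # run containing 261
    lo=hi=261
    while k[r,lo-1]: lo-=1
    while k[r,hi+1]: hi+=1
    W[r]=(lo,hi)
print(W)
# width -> depth of handle silhouettes for axis: fit off, pitch
def model(p,r):
    off,pi=p;a=np.radians(pi);d=np.array([c*np.cos(a),s*np.cos(a),np.sin(a)]);M=T-[0,0,off]
    us=np.linspace(-.06,0,40);L=[proj(m,M+u*d-.01*Y) for u in us];R=[proj(m,M+u*d+.01*Y) for u in us];L=np.array(L);R=np.array(R)
    return np.interp(r,L[:,1],R[:,0])-np.interp(r,L[:,1],L[:,0])
for off in (.145,.150,.155,.160,.165):
    print(off,[round(float(model((off,pi),r)),1) for pi in (30,35,40) for r in (160,200)])
    for pi in (30,35,40):
        a=np.radians(pi);d=np.array([c*np.cos(a),s*np.cos(a),np.sin(a)]);n=np.array([-c*np.sin(a),-s*np.sin(a),np.cos(a)]);M=T-[0,0,off]
        print('  ',pi,'knob top row',np.round(proj(m,M-.068*d+.014*n)[1]),'knob/handle row',np.round(proj(m,M-.054*d+.014*n)[1]),'knob width',np.round(proj(m,M-.061*d+.014*Y)[0]-proj(m,M-.061*d-.014*Y)[0],1))
```

```text
{108: (261, 261), 114: (242, 279), 120: (234, 288), 126: (232, 291), 132: (231, 291), 138: (232, 290), 144: (58, 444), 150: (57, 467), 156: (107, 465), 162: (239, 284), 168: (239, 284), 174: (239, 283), 180: (239, 283), 186: (239, 283), 192: (239, 283), 198: (239, 283), 204: (239, 284), 210: (238, 283)}
0.145 [48.3, 49.8, 46.8, 48.7, 45.2, 47.7]
   30 knob top row 102.0 knob/handle row 135.0 knob width 66.2
   35 knob top row 107.0 knob/handle row 138.0 knob width 64.0
   40 knob top row 113.0 knob/handle row 141.0 knob width 61.9
0.15 [46.8, 48.2, 45.4, 47.3, 43.9, 46.3]
   30 knob top row 102.0 knob/handle row 134.0 knob width 64.1
   35 knob top row 107.0 knob/handle row 137.0 knob width 62.0
   40 knob top row 113.0 knob/handle row 140.0 knob width 60.1
0.155 [45.4, 46.7, 44.0, 45.9, 42.7, 45.0]
   30 knob top row 102.0 knob/handle row 133.0 knob width 62.1
   35 knob top row 107.0 knob/handle row 135.0 knob width 60.1
   40 knob top row 112.0 knob/handle row 139.0 knob width 58.3
0.16 [44.0, 45.4, 42.8, 44.6, 41.6, 43.8]
   30 knob top row 102.0 knob/handle row 132.0 knob width 60.2
   35 knob top row 106.0 knob/handle row 134.0 knob width 58.3
   40 knob top row 112.0 knob/handle row 137.0 knob width 56.6
0.165 [42.8, 44.1, 41.6, 43.4, 40.5, 42.7]
   30 knob top row 101.0 knob/handle row 130.0 knob width 58.4
   35 knob top row 106.0 knob/handle row 133.0 knob width 56.7
   40 knob top row 111.0 knob/handle row 136.0 knob width 55.0
```

Run:
```python
from st import *
snap('scene','c14.png');snap('side','s14.png')
im=cv2.imread('pics/c14.png');m=camera_model('scene');h=cv2.cvtColor(im,cv2.COLOR_BGR2HSV)
r=outline_of('scene','scoop');print([ (round(x['confidence'],2),int(x['mask'].sum()),np.round(x['xy'])) for x in r[:2]])
T=bot.get_obs()['ee_pos']-[0,0,.155]
if r:
    k=r[0]['mask'];v,u=np.nonzero(k);print('bbox',u.min(),u.max(),v.min(),v.max())
    P=np.c_[u,v].astype(float);q=cv2.fitLine(P.astype(np.float32),cv2.DIST_HUBER,0,.01,.01).ravel();print('slope',q[1]/q[0],q[2:])
    w=(h[v,u,1]>80);Q=P[w];q=cv2.fitLine(Q.astype(np.float32),cv2.DIST_HUBER,0,.01,.01).ravel();print('wood',w.sum(),q[1]/q[0],q[2:],Q.min(0),Q.max(0))
for p in (20,25,30,35,40,46):
    a=np.radians(p);d=np.array([c*np.cos(a),s*np.cos(a),np.sin(a)]);A=np.array(proj(m,T+.1*d));B=np.array(proj(m,T-.068*d));print(p,np.round(A),np.round(B),round((B-A)[1]/(B-A)[0],3))
for hh in (0,): 
    A=np.array(proj(m,S-.085*Y+.1*X));B=np.array(proj(m,S-.085*Y-.068*X));print('hammer',A,B,(B-A)[1]/(B-A)[0])
r=outline_of('scene','hammer')
if r:
    v,u=np.nonzero(r[0]['mask']);w=h[v,u,1]>80;q=cv2.fitLine(np.c_[u,v][w].astype(np.float32),cv2.DIST_HUBER,0,.01,.01).ravel();print('hammer wood',q[1]/q[0],w.sum(),q[2:])
```

```text
[(0.59, 345, array([261., 141.]))]
bbox 247 297 132 165
slope 0.5780416 [268.27753 146.10042]
wood 113 0.50719935 [283.9 155.4] [254. 143.] [297. 165.]
20 [255. 139.] [299. 160.] 0.478
25 [256. 137.] [298. 161.] 0.58
30 [257. 135.] [298. 162.] 0.692
35 [259. 133.] [297. 164.] 0.817
40 [260. 131.] [295. 165.] 0.96
46 [262. 129.] [294. 166.] 1.163
hammer [264.80248712 127.01465427] [300.44043642 156.2035862 ] 0.8190407278887338
hammer wood 0.8339044 80 [293.65936 151.37143]
```

Emit:
move_arm --jaw '[0.5, 0, 0, 0, 0, 0, 0, 0, 0]' --pt "0 0 0" --pt "0 0 0" --pt "0 0 0" --pt "0 0 0" --pt "0 0 0.01" --pt "-0.005 -0.002 0.02" --pt "-0.01 -0.005 0.025" --pt "-0.01 -0.005 0.025" --pt "0 0 0" --yaw '[0, 0, 0, 0, 0, 0, 0, 0, 0]'

```text
time: 20.47
ee_pos: [0.6176, -0.0088, 0.3586]
tcp_rot: [-179.8, 0.4, -155.2]
wrist_force: [0.6, -0.5, 1.4]
opening: 0.0853
grasp_force: 0.0
```

```bash
cat > chk.py <<'E'
from st import *
def chk(tool='scoop',f='x',yoff=0,hand=0):
    st()
    im=snap('scene','c%s.png'%f);snap('wrist','w%s.png'%f);snap('side','s%s.png'%f);h=cv2.cvtColor(im,cv2.COLOR_RGB2HSV)
    m={k:camera_model(k) for k in('scene','side','wrist')}
    for n in (tool+'_mid',tool+'_head'):
        for k in m:
            uv,cf=pp(k,n)
            if uv is None: print(n,k,None);continue
            # intersect the ray with the vertical plane y'=yoff of the slot
            C,D=ray(m[k],uv);Y0=S+yoff*Y;t=((Y0-C)@Y)/(D@Y) if k=='scene' else None
            print(n,k,np.round(uv,1),round(cf,2),'' if t is None else 'x,n mm '+str(np.round(1e3*np.array([(C+t*D-S)@X,(C+t*D-S)@N]),1)))
    r=outline_of('scene',tool)
    if r:
        v,u=np.nonzero(r[0]['mask']);q=cv2.fitLine(np.c_[u,v].astype(np.float32),cv2.DIST_HUBER,0,.01,.01).ravel();w=h[v,u,1]>80
        print('slope all',q[1]/q[0],len(u));C0=S+yoff*Y
        q=cv2.fitLine(np.c_[u,v][w].astype(np.float32),cv2.DIST_HUBER,0,.01,.01).ravel();print('wood',q[1]/q[0],w.sum())
        for p in (20,25,30,35,40):
            a=np.radians(p);d=np.array([c*np.cos(a),s*np.cos(a),np.sin(a)]);A=np.array(proj(m['scene'],C0+.1*d));B=np.array(proj(m['scene'],C0-.068*d));print(p,round((B-A)[1]/(B-A)[0],3),end=' ')
        print()
    return m
E
python3 - <<'E'
from chk import *
m=chk('scoop','15')['wrist']
im=cv2.imread('pics/w15.png');h=cv2.cvtColor(im,cv2.COLOR_BGR2HSV)
k=(h[...,0]>5)&(h[...,0]<28)&(h[...,1]>60)&(h[...,2]>90)
r=outline_of('wrist','scoop')
if r:
    M=r[0]['mask'];v,u=np.nonzero(M);print('bbox',u.min(),u.max(),v.min(),v.max(),r[0]['confidence'])
    for y in range(v.min(),v.min()+150,8):
        x=u[v==y]; 
        if len(x): print(y,x.min(),x.max(),end='; ')
for p in (20,25,30,35):
    a=np.radians(p);d=np.array([c*np.cos(a),s*np.cos(a),np.sin(a)]);n=np.array([-c*np.sin(a),-s*np.sin(a),np.cos(a)])
    B=S+.035*X-.035*d # pivot at the upper clip, seated
    print('\n',p,'butt top',np.round(proj(m,B-.068*d+.014*n)),'neck',np.round(proj(m,B-.054*d+.01*n)),'B in slot',B-S)
E
```

```text
t 20.4667 mid in slot x,y,n mm [17.7  0.9 87.6] F x,y,n [ 1.1 -0.7  1. ] T [ 0.03 -0.   -0.02] grip 0 0.0853
scoop_mid scene [280.8 155.3] 0.66 x,n mm [-9.1 -6.4]
scoop_mid side [347.8 211.2] 0.96 
scoop_mid wrist [262.1 251.8] 0.65 
scoop_head scene [259.9 136.2] 0.59 x,n mm [88.3 -0.4]
scoop_head side [355.1 180.9] 0.66 
scoop_head wrist None
slope all 0.5380831 401
wood 0.55201215 169
20 0.478 25 0.581 30 0.692 35 0.817 40 0.959 
bbox 241 280 149 352 0.96
149 252 266; 157 242 280; 165 243 280; 173 248 274; 181 247 275; 189 247 276; 197 247 275; 205 247 275; 213 245 276; 221 245 276; 229 245 276; 237 246 276; 245 246 275; 253 246 275; 261 245 275; 269 245 275; 277 245 275; 285 245 275; 293 248 273; 
 20 butt top [260. 149.] neck [260. 173.] B in slot [-0.00384083 -0.00175847  0.00811929]

 25 butt top [260. 151.] neck [260. 174.] B in slot [-0.00277842 -0.00127206  0.00529836]

 30 butt top [260. 154.] neck [260. 176.] B in slot [-0.0014965  -0.00068515  0.00259   ]

 35 butt top [260. 157.] neck [260. 178.] B in slot [-4.83854552e-06 -2.21525910e-06  1.48247277e-05]
```

Emit:
move_arm --jaw '[1, 1, 1, 1, 1, 1, 1, 1, 1, 1]' --pt "-0.014 -0.0063 0" --pt "-0.0136 -0.0063 0" --pt "0 0 0" --pt "0 0 0" --pt "0 0 0" --pt "0 0 0" --pt "0 0 -0.02" --pt "0 0 -0.02" --pt "0 0 -0.018" --pt "0 0 0" --yaw '[0, 0, 0, 0, 0, 0, 0, 0, 0, 0]'

```text
time: 21.85
ee_pos: [0.5905, -0.0205, 0.29]
tcp_rot: [179.9, -0.3, -155.2]
wrist_force: [-0.9, -0.4, -1.0]
opening: -0.0003
grasp_force: 0.0
```

```bash
python3 -c "
from st import *
st();print(bot.get_obs()['ee_pos'],bot.get_obs()['opening'])"
```

```text
t 21.85 mid in slot x,y,n mm [-45.8   1.6  48.4] F x,y,n [-1.4  0.  -0.2] T [0.02 0.03 0.01] grip 0 -0.0003
[ 0.59049499 -0.0205375   0.29001365] -0.00026134506180256026
```

Emit:
move_arm --jaw '[1, 1, 1, 1]' --pt "0 0 -0.005" --pt "0 0 -0.004" --pt "0 0 0" --pt "0 0 0" --yaw '[0, 0, 0, 0]'

```text
time: 22.18
ee_pos: [0.591, -0.0208, 0.2858]
tcp_rot: [-180.0, 0.1, -155.2]
wrist_force: [1.0, 0.5, -0.6]
opening: 0.0001
grasp_force: 0.0
```

Emit:
move_arm --jaw '[1, 1, 1, 1]' --pt "0 0 -0.002" --pt "0 0 -0.002" --pt "0 0 0" --pt "0 0 0" --yaw '[0, 0, 0, 0]'

```text
time: 22.52
ee_pos: [0.5908, -0.0208, 0.2811]
tcp_rot: [-180.0, 0.0, -155.2]
wrist_force: [-0.4, 0.0, 0.3]
opening: -0.0001
grasp_force: 0.0
```

Emit:
move_arm --jaw '[1, 1, 1, 1]' --pt "0 0 -0.002" --pt "0 0 -0.002" --pt "0 0 0" --pt "0 0 0" --yaw '[0, 0, 0, 0]'

```text
time: 22.85
ee_pos: [0.5909, -0.0208, 0.2773]
tcp_rot: [-180.0, 0.0, -155.2]
wrist_force: [0.9, 0.6, 2.0]
opening: -0.0001
grasp_force: 0.9
```

Emit:
move_arm --jaw '[1, 1, 1]' --pt "0 0 -0.003" --pt "0 0 0" --pt "0 0 0" --yaw '[0, 0, 0]'

```text
time: 23.1
ee_pos: [0.5908, -0.0208, 0.2739]
tcp_rot: [180.0, -0.0, -155.2]
wrist_force: [1.2, 0.7, 2.6]
opening: -0.0001
grasp_force: 0.8
```

Contact made; continue.

Emit:
move_arm --jaw '[1, 1, 1]' --pt "0 0 -0.003" --pt "0 0 0" --pt "0 0 0" --yaw '[0, 0, 0]'

```text
time: 23.35
ee_pos: [0.5906, -0.0208, 0.2706]
tcp_rot: [180.0, -0.1, -155.2]
wrist_force: [0.2, 0.4, 1.3]
opening: 0.0001
grasp_force: 0.4
```

Emit:
move_arm --jaw '[1, 1, 1]' --pt "0 0 -0.003" --pt "0 0 0" --pt "0 0 0" --yaw '[0, 0, 0]'

```text
time: 23.6
ee_pos: [0.5906, -0.0209, 0.2675]
tcp_rot: [180.0, -0.1, -155.2]
wrist_force: [-0.8, 0.3, 0.3]
opening: 0.0005
grasp_force: 0.0
```

Emit:
move_arm --jaw '[1, 1, 1]' --pt "0 0 -0.003" --pt "0 0 0" --pt "0 0 0" --yaw '[0, 0, 0]'

```text
time: 23.85
ee_pos: [0.5907, -0.0208, 0.2647]
tcp_rot: [180.0, -0.0, -155.2]
wrist_force: [0.4, -0.5, 0.7]
opening: -0.0004
grasp_force: 0.0
```

Run:
```python
from chk import *
m=chk('scoop','16')['wrist']
r=outline_of('wrist','scoop')
if r:
    M=r[0]['mask'];v,u=np.nonzero(M);print('bbox',u.min(),u.max(),v.min(),v.max(),r[0]['confidence'])
    for y in range(v.min(),v.max(),8):
        x=u[v==y]; 
        if len(x): print(y,x.min(),x.max(),end='; ')
for p in (20,25,30,35):
    a=np.radians(p);d=np.array([c*np.cos(a),s*np.cos(a),np.sin(a)]);n=np.array([-c*np.sin(a),-s*np.sin(a),np.cos(a)])
    B=S+.035*X-.035*d
    print('\n',p,'butt top',np.round(proj(m,B-.068*d+.014*n)),'neck',np.round(proj(m,B-.054*d+.014*n)))
T=bot.get_obs()['ee_pos'];F=np.array([c,s,0]);print('tip',[np.round(proj(m,T+[0,0,-.173]+k*F)) for k in (-.011,.011)])
```

```text
t 23.85 mid in slot x,y,n mm [-60.3   1.2  27.6] F x,y,n [ 0.5 -0.6  0.4] T [ 0.02  0.01 -0.02] grip 0 -0.0004
scoop_mid scene [281.7 154. ] 0.87 x,n mm [-8.6 -0.4]
scoop_mid side [216.3 227.4] 0.74 
scoop_mid wrist None
scoop_head scene [258.1 133.7] 0.9 x,n mm [98.4  2.6]
scoop_head side None
scoop_head wrist None
slope all -0.040887427 554
wood 0.0030338706 351
20 0.478 25 0.581 30 0.692 35 0.817 40 0.959 
bbox 254 267 327 351 0.65
327 257 265; 335 255 266; 343 255 266; 
 20 butt top [259. 258.] neck [259. 294.]

 25 butt top [259. 253.] neck [259. 287.]

 30 butt top [259. 251.] neck [259. 284.]

 35 butt top [259. 251.] neck [259. 281.]
tip [array([262., 231.]), array([261., 275.])]
```

Emit:
move_arm --jaw '[1, 1, 1, 1, 1]' --pt "0 0 0.02" --pt "0 0 0.035" --pt "0 0 0.035" --pt "0.015 0.005 0" --pt "0 0 0" --yaw '[0, 0, 0, 0, 0]'

```text
time: 24.82
ee_pos: [0.6072, -0.0154, 0.3576]
tcp_rot: [-179.9, 0.3, -155.2]
wrist_force: [0.7, -0.6, -0.5]
opening: -0.0003
grasp_force: 0.0
```

Run:
```python
from chk import *
m=chk('scoop','17')['wrist']
r=outline_of('wrist','scoop')
if r:
    M=r[0]['mask'];v,u=np.nonzero(M);print('bbox',u.min(),u.max(),v.min(),v.max(),r[0]['confidence'])
    for y in range(v.min(),v.max(),10):
        x=u[v==y]; 
        if len(x): print(y,x.min(),x.max(),end='; ')
for p in (20,25,30,35,40):
    a=np.radians(p);d=np.array([c*np.cos(a),s*np.cos(a),np.sin(a)]);n=np.array([-c*np.sin(a),-s*np.sin(a),np.cos(a)])
    B=S+.035*X-.035*d
    print('\n',p,'butt top',np.round(proj(m,B-.068*d+.014*n)),'neck',np.round(proj(m,B-.054*d+.01*n)))
```

```text
t 24.8167 mid in slot x,y,n mm [ 7.2 -0.8 93.8] F x,y,n [ 0.1 -0.8 -0.7] T [-0.03 -0.04 -0.01] grip 0 -0.0003
scoop_mid scene [281.4 152.5] 0.61 x,n mm [-4.5  3.3]
scoop_mid side [347.6 208.9] 0.72 
scoop_mid wrist None
scoop_head scene [256.7 135.8] 0.74 x,n mm [97.9 -6.9]
scoop_head side None
scoop_head wrist None
slope all 0.785501 385
wood 0.8008409 140
20 0.478 25 0.581 30 0.692 35 0.817 40 0.959 
bbox 245 280 172 351 0.87
172 263 269; 182 245 280; 192 248 278; 202 250 276; 212 253 272; 222 252 272; 232 249 276; 332 255 266; 342 255 267; 
 20 butt top [262. 173.] neck [262. 196.]

 25 butt top [262. 174.] neck [262. 196.]

 30 butt top [262. 176.] neck [262. 197.]

 35 butt top [262. 178.] neck [262. 199.]

 40 butt top [262. 182.] neck [262. 202.]
```

Emit:
move_arm --jaw '[1, 1, 0, 0, 0, 0, 0, 0, 0, 0]' --pt "-0.022 0.033 0" --pt "-0.022 0.033 0" --pt "-0.022 0.033 0" --pt "-0.022 0.033 0" --pt "-0.022 0.033 -0.01" --pt "-0.022 0.033 -0.01" --pt "-0.022 0.033 -0.01" --pt "-0.022 0.033 -0.01" --pt "-0.022 0.033 -0.01" --pt "-0.022 0.033 -0.005" --yaw '[0.029, 0.029, 0.029, 0.029, 0.029, 0.029, 0.029, 0.029, 0.029, 0.029]'

```text
time: 26.2
ee_pos: [0.3841, 0.3153, 0.2991]
tcp_rot: [-180.0, -0.0, -138.5]
wrist_force: [-0.1, -0.4, -0.9]
opening: 0.0853
grasp_force: 0.0
```

Emit:
move_arm --jaw '[0, 0]' --pt "0 0 0" --pt "0 0 0" --yaw '[0, 0]'

```text
time: 26.37
ee_pos: [0.3845, 0.3155, 0.2998]
tcp_rot: [-180.0, -0.0, -138.3]
wrist_force: [0.4, -0.3, 0.0]
opening: 0.0855
grasp_force: 0.0
```

Run:
```python
from tool import *
tool('paddle','w18')
snap('scene','c18.png');m=camera_model('scene');h=cv2.cvtColor(cv2.imread('pics/c18.png'),cv2.COLOR_BGR2HSV)
from st import *
for n,k in (('scoop',0),('hammer',-.085)):
    r=outline_of('scene',n);v,u=np.nonzero(r[0]['mask']);w=h[v,u,1]>80
    q=cv2.fitLine(np.c_[u,v][w].astype(np.float32),cv2.DIST_HUBER,0,.01,.01).ravel();A=np.array(proj(m,S+k*Y+.05*X));B=np.array(proj(m,S+k*Y-.068*X));e=(B-A)/np.linalg.norm(B-A);P=np.c_[u,v][w]-A
    pr=P@e;print(n,round(r[0]['confidence'],2),'slope',q[1]/q[0],'model',e[1]/e[0],'perp px',np.median(P@[-e[1],e[0]]),'butt beyond model px',pr.max()-np.linalg.norm(B-A),'px/mm',np.linalg.norm(B-A)/118)
```

```text
t 26.3667 q [39.4 -3.  -9.6 83.4 -0.  -2.3] tcp [0.3845 0.3155 0.2998] [-180.    -0.  -138.3] F [ 0.4 -0.3  0. ] op 0.0855 0.0
paddle_mid wrist [258.1 195.5] 0.76 z14 [0.389  0.3164 0.014 ] z118 [0.3666 0.2975 0.118 ]
paddle_head wrist [255.4 301.4] 0.62 z14 [0.4613 0.3773 0.014 ] z118 [0.4095 0.3337 0.118 ]
paddle conf 0.63 yaw 42.17465603632978 wood len 0.12602043558513285 butt [0.3383488  0.27121531] mid=butt+68 [0.38874372 0.31687002]
scoop 0.74 slope 0.6051807 model 0.8180492928415418 perp px 1.6628756990481195 butt beyond model px 1.3457647612898143 px/mm 0.2898375047564033
hammer 0.34 slope -2.500644 model 0.8196428171884245 perp px 90.3544196112257 butt beyond model px -22.83623778260157 px/mm 0.27390325649998754
```

Emit:
move_arm --jaw '[0, 0, 0, 0, 0, 0, 1, 1, 1, 1]' --pt "0.0042 0.0012 -0.025" --pt "0 0 -0.027" --pt "0 0 -0.027" --pt "0 0 -0.027" --pt "0 0 -0.0175" --pt "0 0 0" --pt "0 0 0" --pt "0 0 0" --pt "0 0 0" --pt "0 0 0" --yaw '[0.005, 0, 0, 0, 0, 0, 0, 0, 0, 0]' --force 40

```text
time: 27.6
ee_pos: [0.3905, 0.3157, 0.1781]
tcp_rot: [-180.0, 0.1, -138.3]
wrist_force: [1.0, -0.7, 0.2]
opening: 0.0387
grasp_force: 0.0
```

Emit:
move_arm --jaw '[1, 1, 1, 1, 1, 1, 1, 1, 1]' --pt "0 0 0" --pt "0 0 0" --pt "0 0 0" --pt "0 0 0" --pt "0 0 0.025" --pt "0 0 0.035" --pt "0 0 0.035" --pt "0 0 0.035" --pt "0 0 0" --yaw '[0, 0, 0, 0, 0, 0, 0, 0, 0]'

```text
time: 28.35
ee_pos: [0.3907, 0.316, 0.3137]
tcp_rot: [-180.0, 0.5, -138.3]
wrist_force: [0.3, 0.1, -1.6]
opening: 0.0184
grasp_force: 39.7
```

Emit:
move_arm --jaw '[1, 1, 1, 1, 1, 1, 1, 1, 1]' --pt "0.0193 0.011 0" --pt "0.0193 0.011 0" --pt "0.0193 0.011 0" --pt "0.0193 0.011 0" --pt "0.0193 0.011 0" --pt "0.0193 0.011 0" --pt "0.0193 0.011 0" --pt "0 0 0" --pt "0 0 0" --yaw '[-0.079, -0.079, -0.079, -0.079, -0.079, -0.079, -0.079, 0, 0]'

```text
time: 29.1
ee_pos: [0.5256, 0.3927, 0.3052]
tcp_rot: [-180.0, -0.1, -169.9]
wrist_force: [-0.6, -0.6, -1.8]
opening: 0.0186
grasp_force: 39.7
```

Emit:
move_arm --jaw '[1, 1, 1, 1, 1, 1, 1, 1, 1]' --pt "0 0 -0.02" --pt "0 0 -0.02" --pt "0 0 -0.012" --pt "0 0 -0.012" --pt "0 0 -0.012" --pt "0 0 -0.012" --pt "0 0 -0.01" --pt "0 0 0" --pt "0 0 0" --yaw '[0, 0, 0, 0, 0, 0, 0, 0, 0]'

```text
time: 29.85
ee_pos: [0.5249, 0.3923, 0.208]
tcp_rot: [-180.0, -0.0, -170.0]
wrist_force: [-0.7, 0.1, -0.1]
opening: 0.0181
grasp_force: 41.4
```

```bash
cat > pitch.py <<'E'
from h import *
def pitch(tool,fn):
    o=bot.get_obs();T=o['ee_pos'];a0=np.radians(o['tcp_rot'][2]+180);c,s=np.cos(a0),np.sin(a0);Y=np.array([-s,c,0])
    m=camera_model('wrist');snap('wrist',fn);r=outline_of('wrist',tool)
    print(o['time'],np.round(T,4),'F',np.round(o['wrist_force'],1))
    if not r: print('none');return
    v,u=np.nonzero(r[0]['mask']);top=v.min();W=[(y,int(np.ptp(u[v==y]))+1) for y in range(top+4,min(top+110,v.max()),12)];print('top',top,W,r[0]['confidence'])
    for off in (.150,.157,.164):
        for p in (20,25,30,35,40):
            a=np.radians(p);d=np.array([c*np.cos(a),s*np.cos(a),np.sin(a)]);n=np.array([-c*np.sin(a),-s*np.sin(a),np.cos(a)]);M=T-[0,0,off]
            print(off,p,'top',round(proj(m,M-.068*d+.014*n)[1]),'neck',round(proj(m,M-.054*d+.014*n)[1]),'w knob',round(proj(m,M-.061*d+.014*Y)[0]-proj(m,M-.061*d-.014*Y)[0],1),'w@-40,-15',[round(proj(m,M+q*d+.01*Y)[0]-proj(m,M+q*d-.01*Y)[0],1) for q in (-.04,-.015)])
E
python3 -c "
from pitch import *
pitch('paddle','p1.png')"
```

```text
29.85 [0.5249 0.3923 0.208 ] F [-0.7  0.1 -0.1]
top 120 [(124, 41), (136, 59), (148, 57), (160, 42), (172, 44), (184, 44), (196, 47), (208, 45), (220, 46)] 0.57
0.15 20 top 98 neck 135 w knob 68.5 w@-40,-15 [np.float64(49.6), np.float64(50.3)]
0.15 25 top 101 neck 136 w knob 66.0 w@-40,-15 [np.float64(48.4), np.float64(49.8)]
0.15 30 top 105 neck 137 w knob 63.7 w@-40,-15 [np.float64(47.2), np.float64(49.3)]
0.15 35 top 111 neck 140 w knob 61.6 w@-40,-15 [np.float64(46.2), np.float64(48.9)]
0.15 40 top 116 neck 143 w knob 59.7 w@-40,-15 [np.float64(45.2), np.float64(48.5)]
0.157 20 top 98 neck 134 w knob 65.3 w@-40,-15 [np.float64(47.3), np.float64(47.9)]
0.157 25 top 101 neck 134 w knob 63.1 w@-40,-15 [np.float64(46.2), np.float64(47.5)]
0.157 30 top 105 neck 136 w knob 61.0 w@-40,-15 [np.float64(45.1), np.float64(47.0)]
0.157 35 top 110 neck 138 w knob 59.0 w@-40,-15 [np.float64(44.1), np.float64(46.6)]
0.157 40 top 116 neck 141 w knob 57.3 w@-40,-15 [np.float64(43.2), np.float64(46.2)]
0.164 20 top 98 neck 132 w knob 62.4 w@-40,-15 [np.float64(45.1), np.float64(45.7)]
0.164 25 top 101 neck 132 w knob 60.4 w@-40,-15 [np.float64(44.1), np.float64(45.3)]
0.164 30 top 105 neck 134 w knob 58.4 w@-40,-15 [np.float64(43.2), np.float64(44.9)]
0.164 35 top 110 neck 136 w knob 56.7 w@-40,-15 [np.float64(42.3), np.float64(44.6)]
0.164 40 top 115 neck 139 w knob 55.1 w@-40,-15 [np.float64(41.5), np.float64(44.2)]
```

Emit:
move_arm --jaw '[1, 1, 1, 1, 1, 1]' --pt "-0.01 0 0.025" --pt "-0.01 0 0.035" --pt "0 -0.01 0.035" --pt "0 -0.03 0.03" --pt "0 -0.03 0.015" --pt "0.0105 -0.0313 0" --yaw '[0, 0, 0, 0, 0, 0.0323]'

```text
time: 30.45
ee_pos: [0.5148, 0.2912, 0.3528]
tcp_rot: [179.9, 0.3, -168.0]
wrist_force: [-0.0, 0.7, -0.9]
opening: 0.0184
grasp_force: 41.1
```

Emit:
move_arm --jaw '[1, 1, 1, 1, 1, 1, 1, 1, 1, 1]' --pt "0.0105 -0.0313 0" --pt "0.0105 -0.0313 0" --pt "0.0105 -0.0313 0" --pt "0.0105 -0.0313 0" --pt "0.0105 -0.0313 0" --pt "0.0105 -0.0313 0" --pt "0.0105 -0.0313 0" --pt "0 0 -0.015" --pt "0 0 -0.015" --pt "0 0 0" --yaw '[0.0323, 0.0323, 0.0323, 0.0323, 0.0323, 0.0323, 0.0323, 0, 0, 0]'

```text
time: 31.28
ee_pos: [0.5888, 0.0716, 0.3148]
tcp_rot: [179.9, -0.3, -155.2]
wrist_force: [-0.5, 0.6, -3.1]
opening: 0.0185
grasp_force: 41.1
```

Run:
```python
from st import *
Sl=S+.085*Y
st(Sl,.159)
from pitch import *
snap('wrist','p2.png');m=camera_model('wrist')
im=cv2.imread('pics/p2.png');h=cv2.cvtColor(im,cv2.COLOR_BGR2HSV)
for u in (-.042,-.028): print('model lips',[np.round(proj(m,Sl+k*Y+u*X+.02*N)) for k in (-.025,0,.025)])
for r in range(170,240,6):
    g=(h[r,:,1]<60)&(h[r,:,2]>60);u=np.nonzero(g)[0];u=u[(u>60)&(u<340)]
    if len(u)==0: print(r);continue
    sp=np.split(u,np.nonzero(np.diff(u)>2)[0]+1);print(r,[(int(a[0]),int(a[-1])) for a in sp if len(a)>2])
r=outline_of('wrist','paddle');v,u=np.nonzero(r[0]['mask']);print('paddle',v.min(),[(y,int(u[v==y].min()),int(u[v==y].max())) for y in (150,180,200,220) if (v==y).any()])
r=outline_of('wrist','scoop')
for x in r[:2]:
    v,u=np.nonzero(x['mask']);print('scoop',x['confidence'],v.min(),[(y,int(u[v==y].min()),int(u[v==y].max())) for y in range(v.min()+3,v.max(),12)])
r=outline_of('wrist','hammer')
for x in r[:2]:
    v,u=np.nonzero(x['mask']);print('hammer',x['confidence'],v.min(),[(y,int(u[v==y].min()),int(u[v==y].max())) for y in range(v.min()+3,v.max(),15)])
for p in (24,30,35):
    a=np.radians(p);d=np.array([c*np.cos(a),s*np.cos(a),np.sin(a)]);n=np.array([-c*np.sin(a),-s*np.sin(a),np.cos(a)])
    B=S+.035*X-.035*d-.003*d
    print(p,'scoop butt top',np.round(proj(m,B-.068*d+.014*n)),'knob w',round(proj(m,B-.061*d+.014*Y)[0]-proj(m,B-.061*d-.014*Y)[0],1),'axis@-50',np.round(proj(m,B-.05*d)))
```

```text
t 31.2833 mid in slot x,y,n mm [ 0.4  1.  50.2] F x,y,n [-2.   0.7 -2.5] T [-0.02  0.06 -0.07] grip 41 0.0185
model lips [array([213., 196.]), array([259., 196.]), array([304., 196.])]
model lips [array([212., 221.]), array([258., 221.]), array([305., 221.])]
170 [(291, 295), (300, 305), (308, 339)]
176 [(325, 339)]
182 [(322, 339)]
188 [(323, 339)]
194 [(71, 86), (94, 98), (132, 143), (223, 233), (289, 297), (323, 339)]
200 [(70, 102), (127, 143), (223, 237), (283, 297), (324, 339)]
206 [(69, 101), (126, 158), (223, 237), (283, 297), (324, 339)]
212 [(68, 100), (126, 160), (223, 237), (284, 297), (324, 339)]
218 [(87, 99), (125, 159), (233, 237), (283, 287), (325, 339)]
224 [(140, 158), (234, 237), (284, 286), (325, 339)]
230 [(143, 158), (234, 237), (283, 286), (325, 339)]
236 [(134, 157), (225, 235), (286, 296), (326, 339)]Traceback (most recent call last):
  File "<stdin>", line 12, in <module>
IndexError: list index out of range
```

Emit:
move_arm --jaw '[1, 1, 1, 1, 1]' --pt "0.005 0.0024 -0.009" --pt "0.005 0.0024 -0.009" --pt "0.0055 0.0023 -0.0096" --pt "0 0 0" --pt "0 0 0" --yaw '[0, 0, 0, 0, 0]' --force 40

```text
time: 31.8
ee_pos: [0.6047, 0.08, 0.2894]
tcp_rot: [180.0, -0.1, -155.1]
wrist_force: [-0.4, -0.6, -2.2]
opening: 0.0183
grasp_force: 41.1
```

```bash
cat > sl.py <<'E'
from st import *
st(S+.085*Y,.159)
E
python3 sl.py
```

```text
t 31.8 mid in slot x,y,n mm [ 0.6  2.  19.1] F x,y,n [-1.8 -0.4 -1.5] T [-0.12  0.03 -0.03] grip 41 0.0183
```

Emit:
move_arm --jaw '[1, 1, 1, 1, 1, 1]' --pt "-0.0022 -0.0021 -0.002" --pt "0.0028 0.0013 -0.0044" --pt "0.0028 0.0013 -0.0044" --pt "0.0027 0.0012 -0.0043" --pt "0 0 0" --pt "0 0 0" --yaw '[0, 0, 0, 0, 0, 0]'

```text
time: 32.3
ee_pos: [0.6103, 0.0813, 0.2751]
tcp_rot: [180.0, -0.1, -155.2]
wrist_force: [-5.4, -2.2, -0.8]
opening: 0.0185
grasp_force: 41.3
```

```bash
python3 sl.py
```

```text
t 32.3 mid in slot x,y,n mm [-3.   0.9  4.1] F x,y,n [-5.2  0.3  2.7] T [-0.36  0.73 -0.05] grip 41 0.0185
```

Emit:
move_arm --jaw '[1, 1, 1, 1, 1]' --pt "-0.0007 -0.0003 -0.0034" --pt "0.0022 0.001 -0.0033" --pt "0.0021 0.001 -0.0033" --pt "0 0 0" --pt "0 0 0" --yaw '[0, 0, 0, 0, 0]'

```text
time: 32.72
ee_pos: [0.6144, 0.0831, 0.2661]
tcp_rot: [-180.0, 0.1, -155.2]
wrist_force: [-5.6, -1.1, 8.7]
opening: 0.0185
grasp_force: 42.5
```

```bash
python3 sl.py
```

```text
t 32.7167 mid in slot x,y,n mm [-4.5  0.8 -5.7] F x,y,n [ 0.5  1.3 10.3] T [-0.2   0.56  0.1 ] grip 43 0.0185
```

Emit:
move_arm --jaw '[1, 1, 1]' --pt "0.0016 0.0007 -0.0025" --pt "0 0 0" --pt "0 0 0" --yaw '[0, 0, 0]'

```text
time: 32.97
ee_pos: [0.6158, 0.0837, 0.2638]
tcp_rot: [-180.0, 0.1, -155.2]
wrist_force: [-5.1, -1.5, 8.4]
opening: 0.0185
grasp_force: 42.7
```

```bash
python3 sl.py
```

```text
t 32.9667 mid in slot x,y,n mm [-4.6  0.8 -8.5] F x,y,n [0.5 0.7 9.9] T [-0.21  0.93 -0.02] grip 43 0.0185
```

Emit:
move_arm --jaw '[1, 1, 1]' --pt "0.0016 0.0007 -0.0025" --pt "0 0 0" --pt "0 0 0" --yaw '[0, 0, 0]'

```text
time: 33.22
ee_pos: [0.6173, 0.0844, 0.2615]
tcp_rot: [-180.0, 0.0, -155.2]
wrist_force: [-7.2, -1.9, 11.2]
opening: 0.0182
grasp_force: 42.7
```

```bash
python3 sl.py
```

```text
t 33.2167 mid in slot x,y,n mm [ -4.6   0.8 -11.3] F x,y,n [ 0.4  1.3 13.4] T [-0.26  1.22 -0.07] grip 43 0.0182
```

Run:
```python
from chk import *
chk('paddle','20',.085)
m=camera_model('wrist');Sl=S+.085*Y
im=cv2.imread('pics/w20.png');h=cv2.cvtColor(im,cv2.COLOR_BGR2HSV)
for k in (0,.01,.015): print('model lips',k,[np.round(proj(m,Sl+q*Y+u*X+(.02-k)*N)) for u in (-.042,-.028) for q in (-.025,.025)])
for r in range(144,200,5):
    g=(h[r,:,1]<60)&(h[r,:,2]>60);u=np.nonzero(g)[0];u=u[(u>180)&(u<340)]
    if len(u)==0: print(r);continue
    sp=np.split(u,np.nonzero(np.diff(u)>2)[0]+1);print(r,[(int(a[0]),int(a[-1])) for a in sp if len(a)>2])
```

```text
t 33.2167 mid in slot x,y,n mm [ -6.4  85.8 -14. ] F x,y,n [ 0.4  1.3 13.4] T [-0.26  1.22 -0.07] grip 43 0.0182
paddle_mid scene [272.4 165.1] 0.77 x,n mm [ -6.9 -11.9]
paddle_mid side [346.9 209.8] 0.6 
paddle_mid wrist [262.  279.7] 0.98 
paddle_head scene [245.7 149.3] 0.87 x,n mm [ 93.8 -29. ]
paddle_head side None
paddle_head wrist None
slope all 0.70023805 223
wood 0.73944 85
20 0.482 25 0.583 30 0.693 35 0.815 40 0.954 
model lips 0 [array([193., 154.]), array([328., 154.]), array([190., 189.]), array([330., 190.])]
model lips 0.01 [array([197., 165.]), array([323., 166.]), array([195., 198.]), array([325., 199.])]
model lips 0.015 [array([199., 170.]), array([321., 171.]), array([197., 202.]), array([323., 203.])]
144
149
154
159
164 [(212, 220), (303, 311)]
169 [(212, 241), (282, 311)]
174 [(212, 244), (279, 311)]
179 [(211, 244), (279, 311)]
184 [(211, 244), (279, 312)]
189 [(211, 244), (279, 312)]
194 [(215, 244), (279, 309)]
199 [(227, 243), (279, 296)]
```

Emit:
move_arm --jaw '[1, 1, 1, 1]' --pt "-0.0021 -0.001 0.0033" --pt "-0.0021 -0.001 0.0033" --pt "0 0 0" --pt "0 0 0" --yaw '[0, 0, 0, 0]'

```text
time: 34.05
ee_pos: [0.6132, 0.0825, 0.2678]
tcp_rot: [-180.0, 0.1, -155.2]
wrist_force: [-4.2, -0.9, 7.5]
opening: 0.0186
grasp_force: 42.3
```

```bash
python3 sl.py
```

```text
t 34.05 mid in slot x,y,n mm [-4.6  0.8 -3.5] F x,y,n [0.8 1.  8.5] T [-0.01  0.54 -0.14] grip 42 0.0186
```

Emit:
move_arm --jaw '[1, 0.5, 0, 0, 0, 0, 0, 0, 0, 0]' --pt "-0.0021 -0.001 0.0033" --pt "0 0 0" --pt "0 0 0" --pt "0 0 0" --pt "0 0 0" --pt "0 0 0.015" --pt "-0.005 -0.002 0.02" --pt "-0.01 -0.005 0.025" --pt "-0.01 -0.005 0.025" --pt "0 0 0" --yaw '[0, 0, 0, 0, 0, 0, 0, 0, 0, 0]'

```text
time: 34.88
ee_pos: [0.5856, 0.069, 0.3607]
tcp_rot: [-179.9, 0.4, -155.2]
wrist_force: [-0.3, -0.2, 1.1]
opening: 0.0854
grasp_force: 0.0
```

```bash
cat > fin.py <<'E'
from chk import *
def fin(f):
    m=chk('paddle',f,.085)['wrist'];im=cv2.imread('pics/w%s.png'%f);h=cv2.cvtColor(im,cv2.COLOR_BGR2HSV)
    for nm,k in (('scoop',0),('paddle',.085)):
        C=S+k*Y+.001*Y;a,b=[proj(m,C-.042*X+q*Y+.02*N) for q in(-.03,.03)];lo,hi=int(a[0]),int(b[0]);r0=int(a[1]);print(nm,'cols',lo,hi,'front row',r0,'back',round(proj(m,C-.028*X+.02*N)[1]))
        for r in range(r0-6,r0+34,4):
            g=(h[r,:,1]<60)&(h[r,:,2]>60);u=np.nonzero(g)[0];u=u[(u>lo)&(u<hi)]
            if len(u): print(' ',r,[(int(q[0]),int(q[-1])) for q in np.split(u,np.nonzero(np.diff(u)>2)[0]+1) if len(q)>2])
        A,B=[np.array(proj(m,C-.05*X+q*Y)) for q in (-.01,.01)];print('  handle model @-50:',np.round(A),np.round(B),'butt top model',np.round(proj(m,C-.068*X+.014*N)))
        for x in outline_of('wrist',nm)[:2]:
            v,u=np.nonzero(x['mask']);print('  mask',round(x['confidence'],2),v.min(),[(y,int(u[v==y].min()),int(u[v==y].max())) for y in range(v.min()+3,min(v.max(),v.min()+75),12) if (v==y).any()])
E
python3 -c "
from fin import *
fin('21')"
```

```text
t 34.8833 mid in slot x,y,n mm [21.7 85.  87.5] F x,y,n [ 0.4 -0.1  1.1] T [ 0.04 -0.03 -0.04] grip 0 0.0854
paddle_mid scene [275.8 160. ] 0.59 x,n mm [-4.9 10.4]
paddle_mid side [321.3 201. ] 0.73 
paddle_mid wrist [264.7 248.1] 0.68 
paddle_head scene [246.9 143.5] 0.52 x,n mm [101.9  -9.5]
paddle_head side [328.1 172.5] 0.85 
paddle_head wrist None
slope all -0.94052637 4269
wood -0.28129655 328
20 0.482 25 0.583 30 0.693 35 0.815 40 0.954 
scoop cols 90 179 front row 183 back 203
  177 [(109, 114), (165, 167)]
  181 [(108, 132), (154, 167)]
  185 [(107, 132), (153, 166)]
  189 [(107, 131), (153, 168)]
  193 [(106, 131), (152, 178)]
  197 [(116, 130), (152, 177)]
  201 [(122, 129), (154, 177)]
  205 [(164, 176)]
  209 [(164, 176)]
  213 [(159, 176)]
  handle model @-50: [132. 183.] [159. 183.] butt top model [142. 152.]
  mask 0.89 147 [(150, 136, 159), (162, 132, 169), (174, 134, 162), (186, 133, 152), (198, 131, 151), (210, 129, 158)]
paddle cols 217 308 front row 183 back 204
  177 [(233, 237), (290, 293)]
  181 [(233, 251), (275, 293)]
  185 [(233, 252), (274, 293)]
  189 [(233, 252), (274, 293)]
  193 [(233, 251), (274, 293)]
  197 [(238, 251), (274, 288)]
  201 [(241, 250), (275, 284)]
  205 [(241, 248), (278, 284)]
  209 [(240, 248), (278, 284)]
  213 [(241, 248), (277, 284)]
  handle model @-50: [249. 183.] [276. 184.] butt top model [263. 152.]
```

Emit:
move_arm --jaw '[0, 0, 0, 0, 0]' --pt "0 0 0.02" --pt "-0.005 0 0.03" --pt "-0.005 0 0.03" --pt "-0.005 0 0.02" --pt "0 0 0" --yaw '[0, 0, 0, 0, 0]'

```text
time: 35.9
ee_pos: [0.5704, 0.0694, 0.4603]
tcp_rot: [-179.9, 0.4, -155.2]
wrist_force: [0.2, 1.0, 0.9]
opening: 0.0854
grasp_force: 0.0
```

Run:
```python
from st import *
o=bot.get_obs();print(o['time'],o['ee_pos'])
for k in('wrist','scene','side'): snap(k,'f_'+k+'.png')
m=camera_model('wrist');im=cv2.imread('pics/f_wrist.png');h=cv2.cvtColor(im,cv2.COLOR_BGR2HSV)
for nm,k in (('hammer',-.085),('scoop',0),('paddle',.085)):
    C=S+k*Y+.001*Y
    for e in (-1,1):
        a,b=[proj(m,C+e*.035*X+q*Y+.02*N) for q in(-.028,.028)];r0=int(a[1]);lo,hi=int(a[0]),int(b[0]);print(nm,'upper' if e>0 else 'lower','row',r0,lo,hi)
        for r in range(r0-9,r0+10,3):
            if r>383: continue
            g=(h[r,:,1]<60)&(h[r,:,2]>60);u=np.nonzero(g)[0];u=u[(u>lo)&(u<hi)]
            if len(u): print('  ',r,[(int(q[0]),int(q[-1])) for q in np.split(u,np.nonzero(np.diff(u)>2)[0]+1) if len(q)>2])
ms={k:camera_model(k) for k in('scene','side')}
for k in ms:
    hh=cv2.cvtColor(cv2.imread('pics/f_%s.png'%k),cv2.COLOR_BGR2HSV)
    for nm,y in (('hammer',-.085),('scoop',0),('paddle',.085)):
        print(k,nm,'model slope',end=' ')
        for p in (30,35,40,46):
            a=np.radians(p);d=np.array([c*np.cos(a),s*np.cos(a),np.sin(a)]);A=np.array(proj(ms[k],S+y*Y+.09*d));B=np.array(proj(ms[k],S+y*Y-.068*d));print(round((B-A)[1]/(B-A)[0],3),end=' ')
        print('mid',np.round(proj(ms[k],S+y*Y),1),'head',np.round(proj(ms[k],S+y*Y+.095*X),1))
        for x in outline_of(k,nm)[:2]:
            v,u=np.nonzero(x['mask'])
            if len(u)>1500 or len(u)<30: continue
            w=hh[v,u,1]>80;q=[cv2.fitLine(np.c_[u,v][z].astype(np.float32),cv2.DIST_HUBER,0,.01,.01).ravel() for z in (w|True,w)]
            print('   conf',round(x['confidence'],2),len(u),'slopes',[round(float(z[1]/z[0]),3) for z in q],np.round(q[1][2:],1),np.round(x['xy']))
        if nm!='hammer': print('   pp',pp(k,nm+'_mid'),pp(k,nm+'_head'))
```

```text
35.9 [0.57037518 0.06943824 0.46032569]
hammer lower row 179 49 106
   170 [(50, 80), (96, 103)]
   173 [(50, 81), (95, 103)]
   176 [(50, 80), (95, 105)]
   179 [(50, 79), (94, 105)]
   182 [(50, 79), (94, 105)]
   185 [(50, 78), (101, 105)]
   188 [(50, 75)]
hammer upper row 251 33 94
   242 [(34, 68), (83, 92)]
   245 [(34, 67), (83, 90)]
   248 [(34, 67), (82, 93)]
   251 [(34, 66), (82, 93)]
   254 [(34, 66), (83, 87), (91, 93)]
   257 [(34, 61)]
   260 [(34, 61), (89, 93)]
scoop lower row 179 136 195
   170 [(148, 163), (180, 189)]
   173 [(148, 163), (179, 189)]
   176 [(147, 163), (179, 188)]
   179 [(147, 163), (179, 194)]
   182 [(155, 162), (178, 194)]
   185 [(158, 161), (180, 194)]
   188 [(185, 193)]
scoop upper row 252 126 190
   243 [(139, 156), (173, 189)]
   246 [(139, 156), (173, 189)]
   249 [(138, 149), (172, 189)]
   252 [(135, 146), (172, 189)]
   255 [(133, 144), (174, 188)]
   258 [(130, 142), (179, 188)]
   261 [(127, 140), (177, 188)]
paddle lower row 179 225 285
   170 [(235, 247), (265, 276)]
   173 [(235, 248), (264, 276)]
   176 [(235, 248), (264, 276)]
[... 850 characters left out ...]
72.8 161.3] head [250.1 142.7]
   conf 0.55 292 slopes [0.688, 0.802] [272.6 162.3] [257. 150.]
   pp ([276.0, 161.8], 0.89) ([249.6, 141.0], 0.9)
side hammer model slope -4.35 -4.272 -4.198 -4.114 mid [377.3 215.4] head [384.5 184.5]
   conf 0.6 436 slopes [-4.148, -4.043] [376.4 219.4] [379. 207.]
side scoop model slope -3.976 -4.021 -4.066 -4.12 mid [348.4 208.5] head [355.9 178. ]
   conf 0.93 651 slopes [-3.973, -4.244] [347.3 212.7] [349. 188.]
   pp ([348.2, 208.8], 0.65) ([356.7, 178.5], 0.89)
side paddle model slope -3.665 -3.802 -3.945 -4.126 mid [320.2 201.7] head [328.  171.7]
   conf 0.79 567 slopes [-3.722, -3.804] [319.4 204.5] [325. 185.]
   pp (None, 0) ([330.5, 168.8], 0.7)
```

```bash
python3 -c "
from workcell import bot
print(bot.job_done())"
```

```text
the job is handed in; nothing more can be done
None
```

I handed the job in at about 36 s. The scoop is in the middle clips and the paddle in the left, both head up the slope. In the last camera measurements both handles' lip gaps and slopes matched the already seated hammer's; the hand-in reported no result.

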